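# Fill a sample tray in the bench screw clamp

### The job

Slide the sample tray by its handle all the way under the screw clamp, square against the clamp's stop block with its sides level with the block's ends, and crank the clamp down until its pad meets the tray and then about half a turn more, so that it is snug but not crushed. With the tray held like that, take the hand tools that are lying out and press each one fully home, level, into the cutout of its own shape. Then wind the clamp back up so the pad is a good 20 mm clear of the tray, leaving the tray where it is and everything else on the bench undisturbed.

Things in the scene. Friction and masses are not known exactly. Their poses are not given: they have to be found in the camera images.
- clamp: Grey screw clamp bolted to the table; place and yaw vary. Origin on the table under the vertical screw axis; +y points from the screw to the column. Stop block 200 (x) x 80 (y) x 30 mm high, its face at y = +35 mm; above it the column and a level arm (44 mm wide, z 98 to 128 mm, y -20 to +100 mm). The tray goes under the arm from the -y side.
- tray_home (a point): Point fixed to the clamp, on the table at clamp (0, -140 mm): the tray's origin belongs here, with the tray's axes parallel to the clamp's, when the tray touches the stop block. Same axes as the clamp.
- crank (a joint): Crank angle, rad, growing clockwise seen from above, which lowers screw, crank and pad together by 16 mm a turn. 0: pad face 62 mm above the table, crank arm along the clamp's +x. The pad meets the tray's top (22 mm) at about 15.7. Range 0 to 21; starts from 3 to 8.5. Stiff (0.2 N m, 4 N at the knob); stays where left, even under load.
- crank_knob (a point): Middle of the crank's upright wooden knob: a sleeve 22 mm in diameter and 48 mm tall that spins freely on its pin, 50 mm from the screw axis; the crank arm's top lies 27 mm below this point. Height 219 mm at crank 0, falling with the screw.
- pad_face (a point): Centre of the underside of the clamp's round rubber pad (44 mm diameter), on the screw axis. The pad is spring-backed (6 N per mm, 16 mm of travel): after touching the tray, each further turn of the crank adds about 95 N; snug is 15 to 65 N and more than 90 N crushes.
- pad: The clamp's pad; origin as pad_face.
- tray: Loose tray, 0.9 kg, 200 (x) x 350 (y) x 22 mm high; origin: centre of underside. Grey rigid insert with 3 cutouts 14 mm deep (floors 8 mm up) and a plain land at the +y end for the pad. Starts 40 to 75 mm short of home along the clamp's -y. At both ends (x) of each cutout a leaf spring bulges 4 mm: a tool laid in stops 4 to 9 mm short and is pressed home with 8 to 18 N.
- tray_handle (a point): Middle of the black bar handle at the tray's -y end, 210 mm from the tray's origin and 38 mm up: the bar is 112 mm long (along the tray's x), 12 mm thick (y) and reaches from 8 to 38 mm high, 29 mm clear of the tray's end. This point is the middle of its top.
- cutout_hook (a point): Centre of the floor of the hand hook's cutout (shaped like the hook's outline with 2 mm play all round); axes as the tray. A seated hook's origin is here with the same axes. It is the cutout nearest the clamp, at tray y = +10 mm.
- cutout_scaler (a point): The same for the fish scaler, at tray y = -60 mm (the middle cutout).
- cutout_knife (a point): The same for the sheathed knife, at tray y = -130 mm (the cutout nearest the handle).
- hook: Hand hook, 160 mm long, 0.17 kg, may be absent. Origin on its underside, x along it from handle to hook. Wooden handle from x = -80 to +30 mm, 32 mm wide, 26 mm high; steel shank 14 mm wide to x = +62, then the hook: from x = 62 to 80, y = -7 to +30 mm; steel 18 mm high.
- scaler: Fish scaler, 160 mm long, 0.17 kg, may be absent. Origin on its underside, x from handle to head. Wooden handle from x = -80 to +22 mm, 30 mm wide, 26 mm high; ribbed brass head from x = 22 to 80, 52 mm wide, 20 mm high.
- knife: Small knife in its wooden sheath, 160 mm long, 0.16 kg, may be absent. Origin on its underside, x from handle to sheath. Dark handle from x = -80 to +5 mm, 32 mm wide, 26 mm high; pale sheath from x = 5 to 80, 44 mm wide, 22 mm high.
- knife_carton: Bystander: kraft carton 50 x 210 x 30 mm lying beyond the tray.
- grey_carton: Bystander: grey carton 60 x 200 x 35 mm lying beyond the tray.
- whetstone: Bystander: whetstone on a black base, 70 x 170 x 36 mm, on the robot side of the clamp.
- tape_roll: Bystander: cardboard tape core, 90 mm diameter, 30 mm high.
- spray_can: Bystander: white spray can, 54 mm diameter, 170 mm high.
- screwdriver: Bystander: screwdriver lying on the bench.
- nib_cup: Bystander: metal cup, 70 mm diameter, 75 mm high.
Things that resemble listed ones, but are neither listed nor needed, are in the scene too. What is shaped like the scaler but red is not meant.

How it is judged:
By the outcome, as a careful person would: the job done as asked, in the order asked, and still so for the second after the job is handed in, with the robot touching nothing.
Of hook, scaler, knife only 2 to 3 are there at a start; the rules pass over those that are not, and their reading is None.
At some moment in a run one of hook, scaler, knife may be knocked a few centimetres aside while the robot is not near it.
Once in a run the grip may slacken for a moment while it holds something.
It also fails if it takes over 210 s, if anything falls off the work surface, if the arm or the gripper's body presses on something with over 40 N, if the wrist force passes 120 N, or if a joint passes its speed limit or range.

### The arm

A 6-joint arm with a two-finger parallel gripper is mounted at the origin on the work surface. World frame = base frame: x ahead of the robot, y to its left, z up, the work surface at z = 0. Lengths are in m, angles in rad, forces in N, time in s.
With the tool pointing down it reaches from about 0.35 to 0.85 m from the base axis. Payload 8.1 kg.
Tool frame: the origin (TCP) lies at the centre of the arm's flange, where the gripper is bolted on; the fingertips stand 186 mm ahead of it and the grasp point (between the pads) lies 167 mm ahead of it; z points along the fingers, y is the line along which they close (so a half turn about z gives the same grasp; the last joint's range is limited). The gripper opens to 93 mm and grips with 3 to 60 N. Pads are 15 mm wide; open, the fingers measure 128 mm over their backs; the gripper's body (75 mm by 188 mm) begins 65 mm behind the grasp point.
Start: joints at [-1.395, 0.13, 1.488, -0, 1.523, -0.085], TCP at [0.155, -0.58, 0.405] pointing down, gripper open.
Joint ranges: [-2.96, 2.96], [-0.89, 2.26], [0.02, 2.5], [-1.34, 4.48], [0, 2.73], [-2.66, 2.66]. Speed limits (rad/s): [2.39, 2.39, 2.79, 3.14, 3.14, 3.14].

### API

Orientations are given as a rotation vector (axis times angle).
In Python, from plant import robot gives the robot as it stands.
- The arm moves only by the tool apply_moves, never from a script. Its argument "series" is a list of rows, each a list of 2 entries, a list of its own where there are three numbers: the shift along the tool's x, y, z in mm, then the turn, a rotation vector about the tool's x, y, z in rad. A call has 1 to 12 rows; each row shifts and turns the commanded pose from where the row before left it, along the tool's axes as they then stand; what a row does not reach is not made up. A row lasts 1/12 s, in which the tool goes at most 41.7 mm and 7.16 degrees, less where a joint would pass 70% of its speed; a pose out of reach is approached as far as the arm can. A call is refused whole if a number of a shift passes 41.7 or a number of a turn 0.125, either way. A call with a gripper value outside its range is refused whole. "claw" is the opening, from 0 (shut) to 1 (fully open), set as the call begins (left out, the last holds). The fingers move at their own pace and stop on an object; "newtons" is the grip in N (left out, the last holds). Time passes only in rows, so rows that do not move let the fingers close. It gives the time, the measured TCP pose, the force, the opening and the grip force at its end, in the units of the state.
- robot.read_state(): the state, without advancing time (a new reading comes with each control period).
- robot.read_camera(name): name is "scene" or "top"; returns (picture, depth): 400x640x3 uint8, blue, green, red; 400x640 float32, m along the optical axis (not along the pixel's ray), 0 where there is no reading.
- robot.calibration(name): a dict with "fx", "fy", "cx", "cy" (pixels), "D" ([k1, k2, p1, p2, k3] as OpenCV has them; the pictures are not rectified), "extrinsics" (4x4, takes a point from world to camera coordinates). Camera axes: x right, y down, z forward; pixel columns grow to the right and rows downward; lengths in m; the calibration is good to about 2 mm. A picture is of the moment at which its call begins. calibration takes no time and is no camera call.
- robot.close_job(): hands the job in; it is judged then, once.
The state is a dict: "t": time; "q": joint angles; "dq": joint speeds; "joint_torque": joint torques, N m; "tool_pos": TCP position; "orientation": TCP orientation; "force": force on the tool from outside, world axes, zero at the start; "wrist_torque": the same for the moment, N m; "opening": finger opening in m; "gripper_force": force on a finger pad.
Only numpy, scipy, OpenCV 4.12 (cv2) and the standard library are available. Lean on these libraries where they do the work, as an engineer would, in place of code of your own. Each camera call takes 0.05 s, during which the arm holds its last target. There are 200 camera calls.

## Working session

There is one attempt and no reset: what is moved stays moved. The work goes in short steps, Python scripts to look and compute and a tool call to move; the robot and the scene stay as the last step left them, time stands still between calls to the robot, and variables do not carry over. Pictures are saved under pics/ and viewed, at most 14 in all, crops included, and the job is handed in when it is done.

Besides the shell and the picture viewer there is one more tool, called after "Request:" by a JSON object that holds its "method" and its "body", one argument or row to a line. apply_moves: Moves the arm, as the interface text tells. Its arguments: {"type":"object","properties":{"series":{"type":"array"},"claw":{"type":"number"},"newtons":{"type":"number"}},"required":["series"]}

```bash
ls; mkdir -p pics; cat > h.py <<'E'
import numpy as np,cv2
from plant import robot
from scipy.spatial.transform import Rotation as R
def cam(n):
    im,d=robot.read_camera(n); return im,d,robot.calibration(n)
def pts(d,c):
    h,w=d.shape; u,v=np.meshgrid(np.arange(w),np.arange(h))
    K=np.array([[c['fx'],0,c['cx']],[0,c['fy'],c['cy']],[0,0,1.]])
    n=cv2.undistortPoints(np.stack([u,v],-1).reshape(-1,1,2).astype(np.float64),K,np.array(c['D'],float)).reshape(h,w,2)
    P=np.dstack([n*d[...,None],d]); E=np.array(c['extrinsics'])
    W=(P-E[:3,3])@E[:3,:3]; W[d<=0]=np.nan
    return W
def ray(uv,c,z):
    K=np.array([[c['fx'],0,c['cx']],[0,c['fy'],c['cy']],[0,0,1.]])
    uv=np.asarray(uv,float).reshape(-1,1,2)
    n=cv2.undistortPoints(uv,K,np.array(c['D'],float)).reshape(-1,2)
    E=np.array(c['extrinsics']); D=np.c_[n,np.ones(len(n))]@E[:3,:3]; o=-E[:3,:3].T@E[:3,3]
    return o+D*((z-o[2])/D[:,2])[:,None]
E
python3 - <<'E'
from h import *
s=robot.read_state()
for k,v in s.items(): print(k,np.round(v,4))
for n in('scene','top'):
    im,d,c=cam(n); cv2.imwrite(f'pics/{n}0.png',im); np.savez(f'{n}0.npz',im=im,d=d)
    E=np.array(c['extrinsics']);print(n,c['fx'],c['D'],(-E[:3,:3].T@E[:3,3]).round(3),E[:3,:3].round(2).tolist())
E
```

```text
pics
t 0.0
q [-1.3954  0.1312  1.4893 -0.      1.523  -0.0854]
dq [ 0.0003 -0.0002  0.002  -0.0032  0.0006  0.0005]
joint_torque [ 1.20000e-03 -5.59849e+01 -4.91754e+01  7.69000e-02  3.53000e-02
 -1.00000e-04]
tool_pos [ 0.1547 -0.5795  0.4037]
orientation [-3.1132e+00 -4.0820e-01  1.0000e-04]
force [-0.7088 -0.4421 -0.1716]
wrist_torque [ 0.0195 -0.0094  0.043 ]
gripper_force 0.0
opening 0.0929
scene 379.1312980927653 [-0.01674101  0.          0.          0.          0.        ] [1.135 0.431 1.014] [[-0.64, 0.77, 0.0], [0.56, 0.46, -0.69], [-0.53, -0.44, -0.73]]
top 394.26968031670566 [-0.07875211  0.          0.          0.          0.        ] [ 0.383 -0.077  1.143] [[0.0, -1.0, 0.02], [-0.99, -0.01, -0.13], [0.13, -0.02, -0.99]]
```

View pics/top0.png

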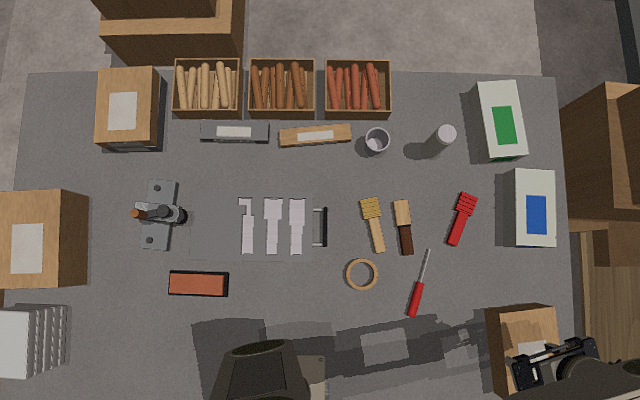

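View pics/scene0.png

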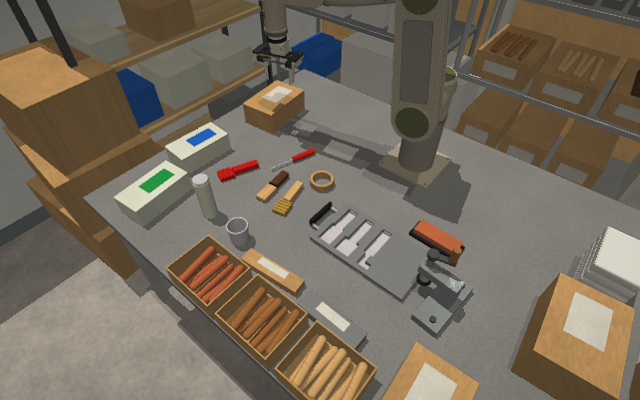

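Top view: clamp at about (160,215), tray handle at (320,227), scaler at (372,223), knife at (403,225), red decoy at (462,218). The hook is absent. Next I measure the poses.

```bash
python3 - <<'E'
from h import *
z=np.load('top0.npz'); im,d=z['im'],z['d']; c=robot.calibration('top'); W=pts(d,c)
hsv=cv2.cvtColor(im,cv2.COLOR_BGR2HSV)
U,V=np.meshgrid(np.arange(640),np.arange(400))
def box(u0,u1,v0,v1): return (U>=u0)&(U<u1)&(V>=v0)&(V<v1)
def rect(m,zz,name):
    m=m.astype(np.uint8); n,l,st,ce=cv2.connectedComponentsWithStats(m); k=1+np.argmax(st[1:,4])
    cs,_=cv2.findContours((l==k).astype(np.uint8),cv2.RETR_EXTERNAL,cv2.CHAIN_APPROX_NONE)
    P=ray(cs[0].reshape(-1,2),c,zz)[:,:2]
    r=cv2.minAreaRect((P*1000).astype(np.float32)); print(name,np.round(r[0],1),np.round(r[1],1),round(r[2],1),'n',st[k,4]); return l==k
print('table z',np.nanmedian(W[box(250,450,160,185)][:,2]))
Z=W[...,2]
# tray top
m=box(185,318,185,270)&(Z>0.014)&(Z<0.03); rect(m,.022,'tray')
m=box(308,335,195,260)&(hsv[...,2]<60)&(Z>.02); rect(m,.038,'handle'); print(np.nanmean(W[m],0))
m=box(135,182,175,255)&(Z>0.02)&(Z<0.04); rect(m,.03,'block')
# white cutouts
for n,a,b in(('hook',236,257),('scaler',260,286),('knife',287,308)):
    m=box(a,b,190,262)&(hsv[...,2]>150); rect(m,.022,n); print(Z[m].mean())
# objects height profile
for n,a,b in(('scaler',355,388),('knife',390,418)):
    k=box(a,b,190,262)&(Z>.010); rect(k,.02,n)
    print('z pct',np.nanpercentile(Z[k],[50,95]))
    hd=k&(hsv[...,1]>100)&(hsv[...,2]>0); print(np.nanmean(W[k],0))
m=box(120,200,190,235)&(Z>.09)
for lo,hi in((.09,.14),(.14,.175),(.175,.25)):
    k=m&(Z>lo)&(Z<hi); print(lo,k.sum(),np.nanmean(W[k],0).round(4),np.nanpercentile(Z[k],[50,98]).round(3),(U[k].mean(),V[k].mean()))
cv2.imwrite('pics/c0.png',cv2.resize(im[165:280,115:345],None,fx=3.4,fy=3.4,interpolation=cv2.INTER_CUBIC))
E
```

```text
table z -0.0004433499202299998
tray [467.2  97.3] [363.2 201.1] 89.6 n 6366
handle [ 464.3 -104.6] [109.7   8.5] 0.1 n 132
[ 0.46182531 -0.10544792  0.03659759]
block [438.1 377.5] [83.7 79.6] 85.2 n 766
hook [467.7 115.9] [159.8  37.9] 5.1 n 517
nan
scaler [466.4  42.4] [154.   51.5] 0.4 n 710
nan
knife [465.4 -25.2] [156.8  42.9] 0.5 n 722
nan
scaler [ 470.5 -245.2] [159.6  52.7] 12.2 n 756
z pct [0.02256371 0.02886629]
[ 0.47302264 -0.24149452  0.02205762]
knife [ 465.3 -331.8] [160.3  46.3] 6.8 n 760
z pct [0.02260465 0.02773393]
[ 0.47007479 -0.33140391  0.02257611]
0.09 495 [0.4936 0.3241 0.1261] [0.128 0.135] (np.float64(161.32323232323233), np.float64(211.56363636363636))
0.14 26 [0.4849 0.2976 0.1606] [0.162 0.175] (np.float64(166.15384615384616), np.float64(213.53846153846155))
0.175 356 [0.4834 0.3231 0.1968] [0.185 0.233] (np.float64(150.23033707865167), np.float64(212.48595505617976))
```

View pics/c0.png

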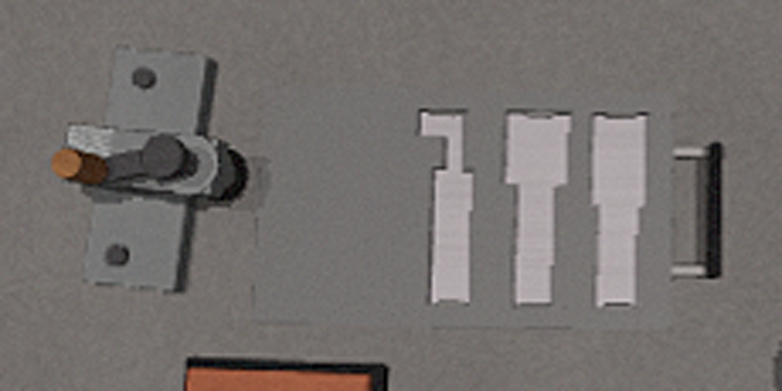

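```bash
python3 - <<'E'
from h import *
z=np.load('top0.npz'); im,d=z['im'],z['d']; c=robot.calibration('top'); W=pts(d,c);Z=W[...,2]
U,V=np.meshgrid(np.arange(640),np.arange(400))
m=((U>130)&(U<186)&(V>170)&(V<258)&(Z>0.022)&(Z<0.04)).astype(np.uint8)
m=cv2.morphologyEx(m,cv2.MORPH_OPEN,np.ones((3,3)))
P=ray(np.argwhere(m)[:,::-1],c,.03)[:,:2]*1000
r=cv2.minAreaRect(P.astype(np.float32)); print('block',r); print(cv2.boxPoints(r))
# per-edge fits of -y face (right side) and ends
pr=[];pl=[]
for v in range(178,255):
    u=np.where(m[v])[0]
    if len(u)>25: pr.append((u.max()+.5,v)); pl.append((u.min()-.5,v))
for q in(pr,pl):
    q=ray(q,c,.03)[:,:2]*1000; vx,vy,x0,y0=cv2.fitLine(q.astype(np.float32),cv2.DIST_HUBER,0,.01,.01).ravel(); print('edge',len(q),np.degrees(np.arctan2(-vx*np.sign(vx)*0+vy*np.sign(vx),abs(vx))).round(2),x0,y0)
# knob, screw top
hsv=cv2.cvtColor(im,cv2.COLOR_BGR2HSV)
k=(U>125)&(U<150)&(V>200)&(V<225)&(hsv[...,1]>120)&(Z>.215); print('knob',k.sum(),U[k].mean(),V[k].mean(),np.nanmedian(Z[k]),ray([U[k].mean(),V[k].mean()],c,.23))
# whetstone
s=((U>160)&(U<235)&(V>262)&(V<302)&(Z>.015)).astype(np.uint8); r=cv2.minAreaRect((ray(np.argwhere(s)[:,::-1],c,.036)[:,:2]*1000).astype(np.float32)); print('stone',r)
# tools direction: per slices
for n,a,b in(('scaler',355,388),('knife',390,418)):
    t=((U>=a)&(U<b)&(V>190)&(V<262)&(Z>.008)); P=W[t][:,:2]*1000
    up=P[P[:,0]>np.median(P[:,0])+20].mean(0); lo=P[P[:,0]<np.median(P[:,0])-20].mean(0); e=up-lo; print(n,up,lo,np.degrees(np.arctan2(e[1],e[0])))
    cv2.imwrite(f'pics/t.png',im)
    for v in range(196,258,8): print(v,np.where(t[v])[0][[0,-1]] if t[v].any() else None, im[v,int(np.where(t[v])[0].mean())] if t[v].any() else '',end=' ; ')
    print()
E
```

```text
block ((498.04278564453125, 372.5252685546875), (83.34024810791016, 199.84396362304688), 85.12155151367188)
[[394.93906 339.5037 ]
 [594.0591  322.5085 ]
 [601.1465  405.54684]
 [402.0265  422.54202]]
edge 43 -4.73 462.29468 335.01187
edge 43 -4.64 492.96262 414.45096
knob 84 135.9047619047619 212.97619047619048 0.23081735959076916 [[0.47844255 0.34402452 0.23      ]]
stone ((304.0500183105469, 247.4383087158203), (164.4024200439453, 69.10665130615234), 88.76821899414062)
scaler [ 524.67415693 -234.75686952] [ 418.52220657 -247.96013117] 7.09008043524417
196 None  ; 204 [360 377] [ 78 137 166] ; 212 [362 379] [ 80 137 167] ; 220 [367 378] [111 150 175] ; 228 [369 380] [109 150 175] ; 236 [371 382] [111 149 177] ; 244 [373 383] [110 150 176] ; 252 [375 381] [102 144 174] ; 
knife [ 518.78422828 -325.62195945] [ 419.93167883 -337.29655431] 6.735494965995307
196 None  ; 204 [392 408] [108 147 176] ; 212 [394 409] [109 148 174] ; 220 [395 410] [110 150 176] ; 228 [398 409] [38 53 84] ; 236 [400 411] [39 53 81] ; 244 [400 412] [39 51 85] ; 252 [402 413] [38 54 83] ;
```

```bash
cat >> h.py <<'E'
def go(x,y,z,yaw):
    """remaining move to TCP target (mm, rad), in current tool axes"""
    s=robot.read_state(); Rt=R.from_rotvec(s['orientation']).as_matrix()
    D=np.array([x,y,z])-np.array(s['tool_pos'])*1000
    cy,sy=np.cos(yaw),np.sin(yaw); T=np.array([[cy,sy,0],[sy,-cy,0],[0,0,-1]])
    print('t',round(s['t'],2),'shift now-axes',(Rt.T@D).round(1),'| shift target-axes',(T.T@D).round(1),'turn',R.from_matrix(Rt.T@T).as_rotvec().round(4),
      'F',np.round(s['force'],1),'open',round(s['opening']*1000,1),'g',np.round(s['gripper_force'],1))
E
python3 -c "
from h import *
go(464.5,-105,403,0)"
```

```text
t 0.1 shift now-axes [ 421.7 -378.6    1.5] | shift target-axes [ 309.8 -474.5    0.8] turn [-1.700e-03  1.000e-04  2.608e-01] F [ 0.  -0.1 -0.6] open 92.9 g 0.0
```

Request:
{"method": "apply_moves", "body": {
  "series": [
    [[0, 0, 0], [0, 0, 0.087]],
    [[0, 0, 0], [0, 0, 0.087]],
    [[0, 0, 0], [0, 0, 0.087]],
    [[22, -34, 0], [0, 0, 0]],
    [[22, -34, 0], [0, 0, 0]],
    [[22, -34, 0], [0, 0, 0]],
    [[22, -34, 0], [0, 0, 0]],
    [[22, -34, 0], [0, 0, 0]],
    [[22, -34, 0], [0, 0, 0]],
    [[22, -34, 0], [0, 0, 0]],
    [[22, -34, 0], [0, 0, 0]],
    [[22, -34, 0], [0, 0, 0]]
  ],
  "claw": 0.26
}}

```text
t: 1.1
tool_pos: [0.3532, -0.2719, 0.4045]
orientation: [-3.141, 0.001, 0.0]
force: [0.4, -0.5, 0.0]
opening: 0.0245
gripper_force: 0.0
```

Request:
{"method": "apply_moves", "body": {
  "series": [
    [[22, -34, 0], [0, 0, 0]],
    [[22, -34, 0], [0, 0, 0]],
    [[22, -34, 0], [0, 0, 0]],
    [[22, -34, 0], [0, 0, 0]],
    [[22, -32, 0], [0, 0, 0]],
    [[0, 0, 0], [0, 0, 0]],
    [[0, 0, 0], [0, 0, 0]]
  ]
}}

```text
t: 1.68
tool_pos: [0.4634, -0.1039, 0.4042]
orientation: [-3.141, -0.007, 0.002]
force: [-1.0, -0.1, 0.8]
opening: 0.024
gripper_force: 0.0
```

```bash
python3 -c "
from h import *
go(464.5,-105,194,0)"
```

```text
t 1.68 shift now-axes [  1.3   1.2 210.2] | shift target-axes [  1.1   1.1 210.2] turn [-0.0003  0.0011  0.0042] F [-1.  -0.1  0.8] open 24.0 g 0.0
```

Request:
{"method": "apply_moves", "body": {
  "series": [
    [[1, 1, 36], [0, 0, 0]],
    [[0, 0, 36], [0, 0, 0]],
    [[0, 0, 36], [0, 0, 0]],
    [[0, 0, 30], [0, 0, 0]],
    [[0, 0, 18], [0, 0, 0]],
    [[0, 0, 10], [0, 0, 0]],
    [[0, 0, 10], [0, 0, 0]],
    [[0, 0, 10], [0, 0, 0]],
    [[0, 0, 10], [0, 0, 0]],
    [[0, 0, 8], [0, 0, 0]],
    [[0, 0, 5], [0, 0, 0]],
    [[0, 0, 0], [0, 0, 0]]
  ]
}}

```text
t: 2.68
tool_pos: [0.4635, -0.1067, 0.1948]
orientation: [-3.141, 0.0, 0.002]
force: [-0.3, -0.1, 0.6]
opening: 0.0238
gripper_force: 0.0
```

Request:
{"method": "apply_moves", "body": {
  "series": [
    [[0, 0, 0], [0, 0, 0]],
    [[0, 0, 0], [0, 0, 0]],
    [[0, 0, 0], [0, 0, 0]],
    [[0, 0, 0], [0, 0, 0]]
  ],
  "claw": 0,
  "newtons": 50
}}

```text
t: 3.02
tool_pos: [0.4642, -0.1069, 0.1964]
orientation: [3.141, -0.001, 0.002]
force: [0.6, -1.1, 0.7]
opening: 0.0114
gripper_force: 50.0
```

```bash
python3 -c "
from h import *
go(463.2,-50.8,194,-0.083)
im,d,c=cam('top'); cv2.imwrite('pics/c1.png',cv2.resize(im[165:280,125:355],None,fx=3.4,fy=3.4,interpolation=cv2.INTER_CUBIC))"
```

```text
t 3.02 shift now-axes [ -1.  -56.1   2.4] | shift target-axes [ -5.7 -55.8   2.4] turn [ 0.0004 -0.0012  0.0826] F [ 0.6 -1.1  0.7] open 11.4 g 50.0
```

View pics/c1.png

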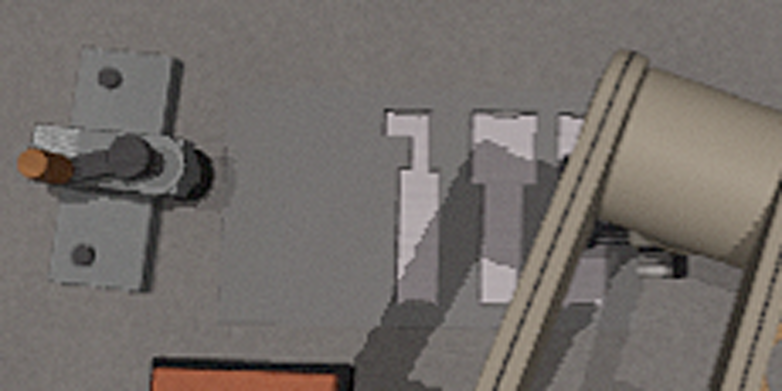

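The handle is gripped with an 11.4 mm opening, and the tray is visible left of the arm. Now I turn and push most of the way.

Request:
{"method": "apply_moves", "body": {
  "series": [
    [[0, -2, 0], [0, 0, 0.015]],
    [[0, -4, 0], [0, 0, 0.017]],
    [[0, -4, 0], [0, 0, 0.017]],
    [[0, -4, 0], [0, 0, 0.017]],
    [[0, -4, 0], [0, 0, 0.017]],
    [[0, -5, 0], [0, 0, 0]],
    [[0, -5, 0], [0, 0, 0]],
    [[0, -5, 0], [0, 0, 0]],
    [[0, -4, 0], [0, 0, 0]],
    [[0, -3, 0], [0, 0, 0]],
    [[0, 0, 0], [0, 0, 0]],
    [[0, 0, 0], [0, 0, 0]]
  ]
}}

```text
t: 4.07
tool_pos: [0.4666, -0.0669, 0.1964]
orientation: [3.138, -0.131, 0.001]
force: [-1.5, -1.6, 5.0]
opening: 0.0119
gripper_force: 50.0
```

```bash
cat >> h.py <<'E'
def tray():
    """clamp block + tray edges from top camera"""
    im,d,c=cam('top'); W=pts(d,c); Z=W[...,2]
    cw,sw=np.cos(-.083),np.sin(-.083)
    X=(W[...,0]*1000-491.8)*cw+(W[...,1]*1000-298)*sw; Y=-(W[...,0]*1000-491.8)*sw+(W[...,1]*1000-298)*cw
    m=(Z>.013)&(Z<.031)&(Y<-45)&(Y>-330)&(abs(X)<125)
    m=cv2.morphologyEx(m.astype(np.uint8),cv2.MORPH_OPEN,np.ones((3,3)))>0
    g={}
    for side in(1,-1):
        e=[]
        for y in range(-180,-45,6):
            k=m&(abs(Y-y)<3)
            if k.sum()>8: e.append((y,(side*X[k]).max()*side))
        e=np.array(e); 
        if len(e)>5: p=np.polyfit(e[:,0],e[:,1],1); r=e[:,1]-np.polyval(p,e[:,0]); k=abs(r)<3; p=np.polyfit(e[k,0],e[k,1],1); print('side',side,'slope deg',np.degrees(p[0]).round(2),'x at y=-100',np.polyval(p,-100).round(1),k.sum())
    w=im; hsv=cv2.cvtColor(im,cv2.COLOR_BGR2HSV)
    return im
E
python3 -c "
from h import *
go(463.2,-50.8,194,-0.083)
im=tray(); cv2.imwrite('pics/c2.png',cv2.resize(im[165:280,125:355],None,fx=3.4,fy=3.4,interpolation=cv2.INTER_CUBIC))"
```

```text
t 4.07 shift now-axes [ -4.7 -15.8   2.4] | shift target-axes [ -4.7 -15.8   2.4] turn [ 0.0005 -0.0008 -0.0001] F [-1.5 -1.6  5. ] open 11.9 g 50.0
side 1 slope deg -0.54 x at y=-100 103.8 23
side -1 slope deg -0.19 x at y=-100 -94.9 23
```

View pics/c2.png

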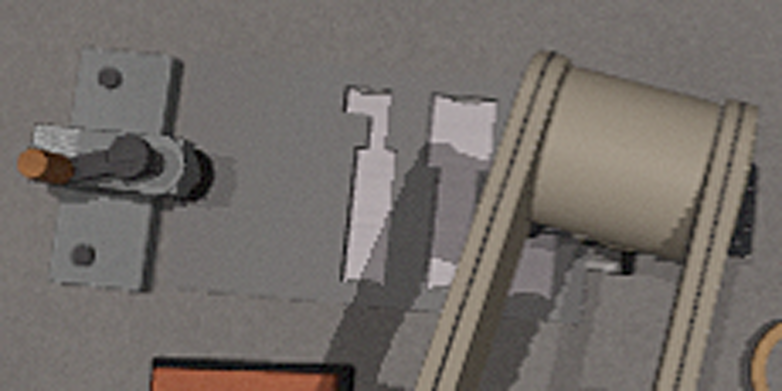

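```bash
cat >> h.py <<'E'
def block():
    im,d,c=cam('top'); W=pts(d,c); Z=W[...,2]
    cw,sw=np.cos(-.083),np.sin(-.083)
    X=(W[...,0]*1000-491.8)*cw+(W[...,1]*1000-298)*sw; Y=-(W[...,0]*1000-491.8)*sw+(W[...,1]*1000-298)*cw
    m=((Z>.02)&(Z<.04)&(Y>25)&(Y<130)&(abs(X)<125)).astype(np.uint8); m=cv2.morphologyEx(m,cv2.MORPH_OPEN,np.ones((3,3)))>0
    for side in(1,-1):
        e=np.array([(y,(side*X[k]).max()*side) for y in range(42,110,6) for k in [m&(abs(Y-y)<3)] if k.sum()>5])
        p=np.polyfit(e[:,0],e[:,1],1); print('blk',side,np.degrees(p[0]).round(2),e[:,1].mean().round(1))
    e=np.array([(x,Y[m&(abs(X-x)<3)].min()) for x in list(range(-90,-40,5))+list(range(50,92,5))]);p=np.polyfit(e[:,0],e[:,1],1); print('face slope',np.degrees(p[0]).round(2),'y',p[1].round(1))
E
python3 -c "
from h import *
block();tray()"
```

```text
blk 1 1.23 98.8
blk -1 0.37 -98.8
face slope -0.53 y 36.6
side 1 slope deg -0.6 x at y=-100 103.7 23
side -1 slope deg -0.4 x at y=-100 -94.9 23
```

Request:
{"method": "apply_moves", "body": {
  "series": [
    [[-2, -2, 0], [0, 0, 0]],
    [[-2, -3, 0], [0, 0, 0]],
    [[-1, -3, 0], [0, 0, 0]],
    [[0, -2, 0], [0, 0, 0]],
    [[0, 0, 0], [0, 0, 0]]
  ]
}}

```text
t: 4.63
tool_pos: [0.4625, -0.0567, 0.1964]
orientation: [3.138, -0.132, 0.002]
force: [-0.0, -4.3, 3.8]
opening: 0.0118
gripper_force: 50.0
```

```bash
python3 -c "
from h import *
go(463.2,-50.8,194,-0.083);block();tray()"
```

```text
t 4.63 shift now-axes [ 0.2 -5.9  2.4] | shift target-axes [ 0.2 -5.9  2.4] turn [ 0.0008 -0.0016 -0.001 ] F [-0.  -4.3  3.8] open 11.8 g 50.0
blk 1 2.13 98.2
blk -1 0.03 -98.6
face slope -0.31 y 36.5
side 1 slope deg 0.38 x at y=-100 102.7 23
side -1 slope deg 0.53 x at y=-100 -95.9 23
```

Request:
{"method": "apply_moves", "body": {
  "series": [
    [[0, 0, 0], [0, 0, -0.012]],
    [[0, 0, 0], [0, 0, -0.012]],
    [[0, 0, 0], [0, 0, 0]],
    [[-2, 0, 0], [0, 0, 0]],
    [[-2, 0, 0], [0, 0, 0]],
    [[0, 0, 0], [0, 0, 0]]
  ]
}}

```text
t: 5.23
tool_pos: [0.4587, -0.0562, 0.1964]
orientation: [-3.14, 0.095, -0.004]
force: [3.9, -1.3, 3.5]
opening: 0.0122
gripper_force: 50.7
```

```bash
python3 -c "
from h import *
go(463.2,-50.8,194,-0.083);block();tray();tray()"
```

```text
t 5.23 shift now-axes [ 4.2 -5.7  2.4] | shift target-axes [ 4.1 -5.8  2.4] turn [-0.0004 -0.0027  0.0227] F [ 3.9 -1.3  3.5] open 12.2 g 50.7
blk 1 1.02 98.6
blk -1 0.28 -98.8
face slope -0.41 y 36.5
side 1 slope deg 1.01 x at y=-100 101.6 23
side -1 slope deg 1.51 x at y=-100 -97.0 23
side 1 slope deg 1.01 x at y=-100 101.6 23
side -1 slope deg 0.66 x at y=-100 -97.6 23
```

Request:
{"method": "apply_moves", "body": {
  "series": [
    [[0, 0, 0], [0, 0, -0.012]],
    [[0, 0, 0], [0, 0, -0.012]],
    [[0, 0, 0], [0, 0, -0.012]],
    [[0, 0, 0], [0, 0, 0]]
  ],
  "newtons": 60
}}

```text
t: 5.72
tool_pos: [0.4588, -0.0562, 0.1964]
orientation: [-3.141, 0.036, -0.003]
force: [4.8, -0.5, 5.5]
opening: 0.0121
gripper_force: 62.6
```

```bash
python3 -c "
from h import *
go(463.2,-50.8,194,-0.083);block();tray();tray()"
```

```text
t 5.72 shift now-axes [ 4.3 -5.5  2.4] | shift target-axes [ 3.9 -5.8  2.4] turn [-0.0003 -0.0019  0.0599] F [ 4.8 -0.5  5.5] open 12.1 g 62.6
blk 1 1.07 98.6
blk -1 -0.02 -98.6
face slope 1.1 y 34.8
side 1 slope deg 1.21 x at y=-100 101.6 23
side -1 slope deg 0.66 x at y=-100 -97.6 23
side 1 slope deg 0.78 x at y=-100 101.4 23
side -1 slope deg 0.71 x at y=-100 -97.5 22
```

Request:
{"method": "apply_moves", "body": {
  "series": [
    [[0, 0, 0], [0, 0, 0]],
    [[0, 0, 0], [0, 0, 0]],
    [[0, 0, -20], [0, 0, 0]],
    [[0, 0, -30], [0, 0, 0.03]],
    [[0, 0, -30], [0, 0, 0.035]],
    [[0, 0, 0], [0, 0, 0]]
  ],
  "claw": 0.26
}}

```text
t: 6.37
tool_pos: [0.4596, -0.0564, 0.2806]
orientation: [3.137, -0.14, 0.009]
force: [1.3, -0.3, 1.0]
opening: 0.0244
gripper_force: 0.0
```

```bash
python3 -c "
from h import *
cw,sw=np.cos(-.083),np.sin(-.083)
go(491.8+135*cw+86*sw,298+135*sw-86*cw,195,-0.083);tray();tray()
z=np.load('top0.npz');W=pts(z['d'],robot.calibration('top'));print(W[132,[215,230,250]],W[141,[215,230,250]])"
```

```text
t 6.37 shift now-axes [ 135.5 -270.8   86.2] | shift target-axes [ 137.7 -269.9   85.6] turn [ 0.0009 -0.0056 -0.0065] F [ 1.3 -0.3  1. ] open 24.4 g 0.0
side 1 slope deg 1.2 x at y=-100 101.6 23
side -1 slope deg 0.37 x at y=-100 -97.5 23
side 1 slope deg 0.93 x at y=-100 101.6 23
side -1 slope deg 0.38 x at y=-100 -97.6 23
[[0.73733576 0.21497161 0.03692855]
 [0.7380165  0.17146181 0.03503068]
 [0.73781703 0.11278867 0.0362028 ]] [[0.7157903  0.21865245 0.01811839]
 [0.71922297 0.17665098 0.00686864]
 [0.71544241 0.1146235  0.02031313]]
```

Request:
{"method": "apply_moves", "body": {
  "series": [
    [[17, -34, 0], [0, -0.005, -0.006]],
    [[17, -34, 0], [0, 0, 0]],
    [[17, -34, 0], [0, 0, 0]],
    [[17, -34, 0], [0, 0, 0]],
    [[17, -34, 0], [0, 0, 0]],
    [[17, -34, 0], [0, 0, 0]],
    [[17, -34, 0], [0, 0, 0]],
    [[18, -32, 0], [0, 0, 0]],
    [[0, 0, 30], [0, 0, 0]],
    [[0, 0, 30], [0, 0, 0]],
    [[0, 0, 25], [0, 0, 0]],
    [[0, 0, 0], [0, 0, 0]]
  ],
  "claw": 0
}}

```text
t: 7.47
tool_pos: [0.6164, 0.2019, 0.1873]
orientation: [3.139, -0.127, -0.009]
force: [-0.5, -0.0, 0.5]
opening: 0.0007
gripper_force: 0.0
```

Request:
{"method": "apply_moves", "body": {
  "series": [
    [[-8, 0, 0], [0, 0, 0]],
    [[-7, 0, 0], [0, 0, 0]],
    [[-5, 0, 0], [0, 0, 0]],
    [[0, 0, 0], [0, 0, 0]]
  ]
}}

```text
t: 7.8
tool_pos: [0.5948, 0.2031, 0.1888]
orientation: [3.138, -0.128, -0.013]
force: [-0.5, -0.1, 0.2]
opening: 0.0006
gripper_force: 0.0
```

```bash
python3 -c "
from h import *
cw,sw=np.cos(-.083),np.sin(-.083)
go(491.8+101.5*cw+86*sw,298+101.5*sw-86*cw,195,-0.083);tray()"
```

```text
t 7.8 shift now-axes [-9.1 -0.  -6.1] | shift target-axes [-9.  -0.  -6.2] turn [0.0009 0.008  0.0015] F [-0.5 -0.1  0.2] open 0.6 g 0.0
side 1 slope deg -6.42 x at y=-100 86.2 8
side -1 slope deg -4.36 x at y=-100 -106.4 2
```

Request:
{"method": "apply_moves", "body": {
  "series": [
    [[0, 0, -4], [0, 0.008, 0]],
    [[-1, 0, 0], [0, 0, 0]],
    [[0, 0, 0], [0, 0, 0]]
  ]
}}

```text
t: 8.1
tool_pos: [0.5959, 0.2033, 0.1949]
orientation: [-3.139, 0.129, -0.006]
force: [-0.2, 0.1, 0.4]
opening: 0.0006
gripper_force: 0.0
```

Request:
{"method": "apply_moves", "body": {
  "series": [
    [[-1, 0, 0], [0, 0, 0]],
    [[0, 0, 0], [0, 0, 0]]
  ]
}}

```text
t: 8.27
tool_pos: [0.5947, 0.2033, 0.1943]
orientation: [3.139, -0.129, 0.005]
force: [-0.1, 0.6, -0.2]
opening: 0.0001
gripper_force: 0.0
```

Request:
{"method": "apply_moves", "body": {
  "series": [
    [[-1, 0, 0], [0, 0, 0]],
    [[0, 0, 0], [0, 0, 0]]
  ]
}}

```text
t: 8.43
tool_pos: [0.5936, 0.2034, 0.1941]
orientation: [3.139, -0.129, 0.004]
force: [0.0, -0.6, 1.0]
opening: 0.0003
gripper_force: 0.0
```

Request:
{"method": "apply_moves", "body": {
  "series": [
    [[-1, 0, 0], [0, 0, 0]],
    [[0, 0, 0], [0, 0, 0]]
  ]
}}

```text
t: 8.6
tool_pos: [0.5926, 0.2035, 0.1941]
orientation: [3.139, -0.129, 0.004]
force: [0.3, 0.1, 0.7]
opening: 0.0005
gripper_force: 0.0
```

Request:
{"method": "apply_moves", "body": {
  "series": [
    [[-1, 0, 0], [0, 0, 0]],
    [[0, 0, 0], [0, 0, 0]]
  ]
}}

```text
t: 8.77
tool_pos: [0.5919, 0.2036, 0.1943]
orientation: [3.139, -0.129, 0.006]
force: [2.6, 0.5, -0.7]
opening: 0.0003
gripper_force: 0.9
```

Request:
{"method": "apply_moves", "body": {
  "series": [
    [[-1, 0, 0], [0, 0, 0]],
    [[0, 0, 0], [0, 0, 0]]
  ]
}}

```text
t: 8.93
tool_pos: [0.591, 0.2037, 0.1944]
orientation: [-3.139, 0.129, -0.006]
force: [3.8, 0.4, -1.6]
opening: 0.0005
gripper_force: 1.6
```

Request:
{"method": "apply_moves", "body": {
  "series": [
    [[-1, 0, 0], [0, 0, 0]],
    [[-1, 0, 0], [0, 0, 0]],
    [[0, 0, 0], [0, 0, 0]],
    [[8, 0, 0], [0, 0, 0]],
    [[15, 0, 0], [0, 0, 0]],
    [[0, 0, -30], [0, 0, 0]],
    [[0, 0, -40], [0, 0, 0]],
    [[0, 36, 0], [0, 0, 0]],
    [[0, 36, 0], [0, 0, 0]],
    [[0, 36, 0], [0, 0, 0]],
    [[0, 36, 0], [0, 0, 0]],
    [[0, 36, 0], [0, 0, 0]]
  ]
}}

```text
t: 9.93
tool_pos: [0.5963, 0.021, 0.2642]
orientation: [3.139, -0.128, 0.003]
force: [1.0, 0.2, 0.6]
opening: 0.0007
gripper_force: 0.0
```

Request:
{"method": "apply_moves", "body": {
  "series": [
    [[0, 36, 0], [0, 0, 0]],
    [[0, 36, 0], [0, 0, 0]],
    [[0, 0, 0], [0, 0, 0]]
  ],
  "claw": 0.26
}}

```text
t: 10.18
tool_pos: [0.5902, -0.055, 0.2643]
orientation: [3.136, -0.136, 0.003]
force: [0.7, 0.3, 0.9]
opening: 0.0162
gripper_force: 0.0
```

```bash
python3 -c "
from h import *
go(459.6,-56.5,196,-0.083);block();tray();im=tray();cv2.imwrite('pics/c3.png',cv2.resize(im[165:280,125:355],None,fx=3.4,fy=3.4,interpolation=cv2.INTER_CUBIC))"
```

```text
t 10.18 shift now-axes [-130.2   12.7   68.1] | shift target-axes [-130.1   12.3   68.3] turn [ 0.0022 -0.002  -0.0036] F [0.7 0.3 0.9] open 16.2 g 0.0
blk 1 1.01 98.8
blk -1 -0.28 -99.0
face slope -0.4 y 36.7
side 1 slope deg -0.06 x at y=-100 93.6 20
side -1 slope deg -4.83 x at y=-100 -104.5 2
side 1 slope deg -0.09 x at y=-100 93.8 19
side -1 slope deg -5.78 x at y=-100 -104.2 2
```

View pics/c3.png

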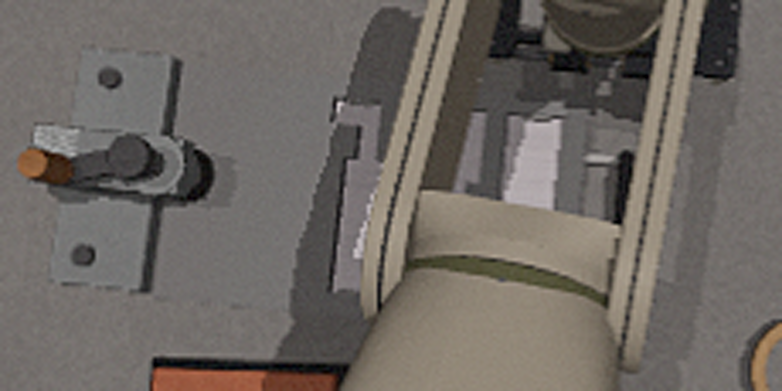

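Request:
{"method": "apply_moves", "body": {
  "series": [
    [[-36, 12, 0], [0, 0, 0]],
    [[-36, 0, 0], [0, 0, 0]],
    [[-36, 0, 0], [0, 0, 0]],
    [[-22, 0, 0], [0, 0, 0]],
    [[0, 0, 0], [0, 0, 0]]
  ]
}}

```text
t: 10.75
tool_pos: [0.4567, -0.0485, 0.2624]
orientation: [-3.138, 0.126, 0.003]
force: [-1.0, 0.7, 0.6]
opening: 0.0241
gripper_force: 0.0
```

```bash
python3 -c "
from h import *
go(459.6,-56.5,196,-0.083);block();tray();im=tray();cv2.imwrite('pics/c4.png',cv2.resize(im[165:280,125:355],None,fx=3.4,fy=3.4,interpolation=cv2.INTER_CUBIC))"
```

```text
t 10.75 shift now-axes [ 3.6  7.8 66.4] | shift target-axes [ 3.5  7.7 66.4] turn [-0.001   0.0018  0.0029] F [-1.   0.7  0.6] open 24.1 g 0.0
blk 1 0.75 98.7
blk -1 0.21 -98.6
face slope -0.38 y 36.4
side 1 slope deg -0.06 x at y=-100 93.9 22
side -1 slope deg -0.72 x at y=-100 -105.1 22
side 1 slope deg -0.25 x at y=-100 93.9 23
side -1 slope deg -0.68 x at y=-100 -105.1 22
```

View pics/c4.png

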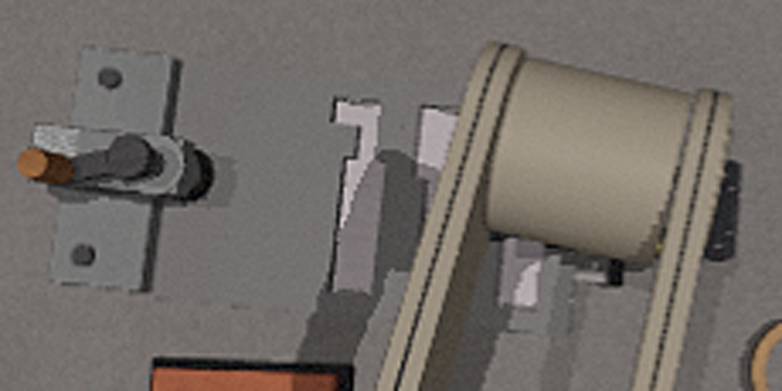

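```bash
cat >> h.py <<'E'
CY=-.083
def cl(X,Y): 
    c,s=np.cos(CY),np.sin(CY); return 491.8+X*c-Y*s,298+X*s+Y*c
def inv(x,y):
    c,s=np.cos(CY),np.sin(CY); x-=491.8;y-=298; return x*c+y*s,-x*s+y*c
E
python3 -c "
from h import *
go(*cl(-124,-86),195,CY)"
```

```text
t 10.9 shift now-axes [-121.8 -263.2   69. ] | shift target-axes [-122.1 -263.    69.6] turn [-0.0001 -0.0046  0.0024] F [ 0.6  0.3 -0.2] open 24.2 g 0.0
```

Request:
{"method": "apply_moves", "body": {
  "series": [
    [[-15, -33, 0], [0, 0, 0.002]],
    [[-15, -33, 0], [0, 0, 0]],
    [[-15, -33, 0], [0, 0, 0]],
    [[-15, -33, 0], [0, 0, 0]],
    [[-15, -33, 0], [0, 0, 0]],
    [[-15, -33, 0], [0, 0, 0]],
    [[-15, -33, 0], [0, 0, 0]],
    [[-17, -32, 0], [0, 0, 0]],
    [[0, 0, 0], [0, 0, 0]],
    [[0, 0, 0], [0, 0, 0]]
  ],
  "claw": 0
}}

```text
t: 11.73
tool_pos: [0.3607, 0.2243, 0.2641]
orientation: [-3.139, 0.124, -0.006]
force: [0.2, -0.4, 0.3]
opening: 0.0003
gripper_force: 0.0
```

```bash
python3 -c "
from h import *
go(*cl(-124,-86),195,CY)"
```

```text
t 11.73 shift now-axes [ 0.3  1.7 69.1] | shift target-axes [ 0.5  1.6 69.1] turn [-0.0006 -0.0037  0.0042] F [ 0.2 -0.4  0.3] open 0.3 g 0.0
```

Request:
{"method": "apply_moves", "body": {
  "series": [
    [[0, 1, 25], [0, 0, 0.004]],
    [[0, 0, 25], [0, 0, 0]],
    [[0, 0, 18], [0, 0, 0]],
    [[0, 0, 0], [0, 0, 0]],
    [[3, 0, 0], [0, 0, 0]],
    [[3, 0, 0], [0, 0, 0]],
    [[2, 0, 0], [0, 0, 0]],
    [[2, 0, 0], [0, 0, 0]],
    [[0, 0, 0], [0, 0, 0]]
  ]
}}

```text
t: 12.48
tool_pos: [0.3716, 0.2201, 0.1967]
orientation: [-3.138, 0.139, -0.007]
force: [-0.3, 1.1, 1.1]
opening: 0.0004
gripper_force: 0.5
```

```bash
python3 -c "
from h import *
go(*cl(-111,-86),195,CY);tray();tray()"
```

```text
t 12.48 shift now-axes [ 2.3 -1.6  1.7] | shift target-axes [ 2.3 -1.6  1.7] turn [-0.0011 -0.0041 -0.0055] F [-0.3  1.1  1.1] open 0.4 g 0.5
side 1 slope deg -0.6 x at y=-100 94.4 23
side -1 slope deg 44.85 x at y=-100 -115.8 1
side 1 slope deg -0.53 x at y=-100 94.6 23
side -1 slope deg 44.84 x at y=-100 -115.8 1h.py:40: RankWarning: Polyfit may be poorly conditioned
  if len(e)>5: p=np.polyfit(e[:,0],e[:,1],1); r=e[:,1]-np.polyval(p,e[:,0]); k=abs(r)<3; p=np.polyfit(e[k,0],e[k,1],1); print('side',side,'slope deg',np.degrees(p[0]).round(2),'x at y=-100',np.polyval(p,-100).round(1),k.sum())
h.py:40: RankWarning: Polyfit may be poorly conditioned
  if len(e)>5: p=np.polyfit(e[:,0],e[:,1],1); r=e[:,1]-np.polyval(p,e[:,0]); k=abs(r)<3; p=np.polyfit(e[k,0],e[k,1],1); print('side',side,'slope deg',np.degrees(p[0]).round(2),'x at y=-100',np.polyval(p,-100).round(1),k.sum())
```

Request:
{"method": "apply_moves", "body": {
  "series": [
    [[1, 0, 0], [0, 0, 0]],
    [[1, 0, 0], [0, 0, 0]],
    [[1, 0, 0], [0, 0, 0]],
    [[0, 0, 0], [0, 0, 0]]
  ]
}}

```text
t: 12.92
tool_pos: [0.3734, 0.2198, 0.1955]
orientation: [-3.138, 0.138, -0.002]
force: [-4.6, 1.1, 2.9]
opening: 0.0006
gripper_force: 2.4
```

```bash
python3 -W ignore -c "
from h import *
go(*cl(-111,-86),195,CY);tray();tray()"
```

```text
t 12.92 shift now-axes [ 0.5 -1.8  0.5] | shift target-axes [ 0.5 -1.8  0.5] turn [-0.0001 -0.0016 -0.005 ] F [-4.6  1.1  2.9] open 0.6 g 2.4
side 1 slope deg 0.15 x at y=-100 95.9 23
side -1 slope deg 43.18 x at y=-100 -111.5 1
side 1 slope deg 0.23 x at y=-100 96.0 23h.py:40: RankWarning: Polyfit may be poorly conditioned
  if len(e)>5: p=np.polyfit(e[:,0],e[:,1],1); r=e[:,1]-np.polyval(p,e[:,0]); k=abs(r)<3; p=np.polyfit(e[k,0],e[k,1],1); print('side',side,'slope deg',np.degrees(p[0]).round(2),'x at y=-100',np.polyval(p,-100).round(1),k.sum())
Traceback (most recent call last):
  File "h.py", line 40, in tray
    if len(e)>5: p=np.polyfit(e[:,0],e[:,1],1); r=e[:,1]-np.polyval(p,e[:,0]); k=abs(r)<3; p=np.polyfit(e[k,0],e[k,1],1); print('side',side,'slope deg',np.degrees(p[0]).round(2),'x at y=-100',np.polyval(p,-100).round(1),k.sum())
                                                                                             ~~~~~~~~~~^^^^^^^^^^^^^^^^^
TypeError: expected non-empty vector for x
```

Request:
{"method": "apply_moves", "body": {
  "series": [
    [[-5, 0, 0], [0, 0, 0]],
    [[0, 27, 0], [0, 0, 0]],
    [[0, 27, 0], [0, 0, 0]],
    [[3, 0, 0], [0, 0, 0]],
    [[2, 0, 0], [0, 0, 0]],
    [[1, 0, 0], [0, 0, 0]],
    [[1, 0, 0], [0, 0, 0]],
    [[0, 0, 0], [0, 0, 0]],
    [[0, 0, 0], [0, 0, 0]]
  ]
}}

```text
t: 13.77
tool_pos: [0.3707, 0.1662, 0.1953]
orientation: [3.138, -0.137, 0.002]
force: [-4.1, -1.0, 3.1]
opening: 0.0003
gripper_force: 2.4
```

```bash
sed -i 's/k=abs(r)<3; p=np/k=abs(r)<3\n        if len(e)>5 and k.sum()>4: p=np/' h.py; python3 -W ignore -c "
from h import *
go(*cl(-111,-140),195,CY);tray();tray()"
```

```text
t 13.77 shift now-axes [-1.2 -1.4  0.3] | shift target-axes [-1.2 -1.4  0.3] turn [ 0.0005 -0.0015 -0.0045] F [-4.1 -1.   3.1] open 0.3 g 2.4
side 1 slope deg 0.38 x at y=-100 97.8 23
side 1 slope deg 0.27 x at y=-100 97.9 23
```

Request:
{"method": "apply_moves", "body": {
  "series": [
    [[1, 0, 0], [0, 0, 0]],
    [[0, 0, 0], [0, 0, 0]],
    [[-5, 0, 0], [0, 0, 0]],
    [[0, 0, -25], [0, 0, 0]],
    [[0, 0, -40], [0, 0, 0]],
    [[15, 33, 0], [0, 0, 0]],
    [[15, 33, 0], [0, 0, 0]],
    [[15, 33, 0], [0, 0, 0]],
    [[15, 33, 0], [0, 0, 0]],
    [[15, 33, 0], [0, 0, 0]],
    [[15, 33, 0], [0, 0, 0]]
  ],
  "claw": 0.26
}}

```text
t: 14.78
tool_pos: [0.4397, -0.0408, 0.2616]
orientation: [3.138, -0.138, 0.009]
force: [1.0, 0.3, -0.7]
opening: 0.0245
gripper_force: 0.0
```

```bash
python3 -W ignore -c "
from h import *
block();tray();tray()
im,d,c=cam('top'); hsv=cv2.cvtColor(im,cv2.COLOR_BGR2HSV)
W=pts(d,c);U,V=np.meshgrid(np.arange(640),np.arange(400))
m=(U>290)&(U<350)&(V>190)&(V<260)&(W[...,2]>.025)&(W[...,2]<.06); print('handle?',m.sum(),np.nanmean(W[m],0), inv(*(np.nanmean(W[m],0)[:2]*1000)))
go(*cl(-3.5,-358),196,CY)"
```

```text
blk 1 1.42 98.6
blk -1 -0.23 -99.0
face slope -0.29 y 36.4
side 1 slope deg 0.5 x at y=-100 98.9 23
side -1 slope deg -0.01 x at y=-100 -100.1 23
side 1 slope deg 0.32 x at y=-100 98.9 23
side -1 slope deg -0.12 x at y=-100 -100.1 22
handle? 5 [ 0.52173842 -0.02117776  0.02640861] (np.float64(56.29670892878938), np.float64(-315.59694756360926))
t 14.98 shift now-axes [20.6 16.8 65.2] | shift target-axes [20.7 16.9 65.1] turn [ 0.     -0.004  -0.0078] F [ 0.2  0.6 -0.3] open 24.4 g 0.0
```

```bash
python3 -W ignore -c "
from h import *
go(*cl(-1.5,-390),200,CY)"
```

```text
t 14.98 shift now-axes [22.9 48.8 61.2] | shift target-axes [22.7 48.9 61.1] turn [ 0.     -0.004  -0.0078] F [ 0.2  0.6 -0.3] open 24.4 g 0.0
```

Request:
{"method": "apply_moves", "body": {
  "series": [
    [[11, 24, 0], [0, -0.004, -0.008]],
    [[12, 25, 0], [0, 0, 0]],
    [[0, 0, 0], [0, 0, 0]],
    [[0, 0, 30], [0, 0, 0]],
    [[0, 0, 30], [0, 0, 0]],
    [[0, 0, 0], [0, 0, 0]],
    [[0, -3, 0], [0, 0, 0]],
    [[0, -3, 0], [0, 0, 0]],
    [[0, -3, 0], [0, 0, 0]],
    [[0, 0, 0], [0, 0, 0]]
  ],
  "claw": 0
}}

```text
t: 15.82
tool_pos: [0.4595, -0.0802, 0.2028]
orientation: [3.139, -0.124, 0.003]
force: [0.7, -0.5, 0.4]
opening: 0.0006
gripper_force: 0.0
```

```bash
python3 -W ignore -c "
from h import *
go(*cl(-1.5,-373.5),200,CY)"
```

```text
t 15.82 shift now-axes [-0.6 -6.1  2.8] | shift target-axes [-0.7 -6.1  2.8] turn [ 0.0004 -0.0022  0.0037] F [ 0.7 -0.5  0.4] open 0.6 g 0.0
```

Request:
{"method": "apply_moves", "body": {
  "series": [
    [[-1, -2, 0], [0, 0, 0]],
    [[0, -2, 0], [0, 0, 0]],
    [[0, -1, 0], [0, 0, 0]],
    [[0, 0, 0], [0, 0, 0]]
  ]
}}

```text
t: 16.15
tool_pos: [0.4587, -0.0765, 0.2024]
orientation: [3.137, -0.126, 0.003]
force: [0.1, -5.3, 4.4]
opening: 0.0001
gripper_force: 2.5
```

Request:
{"method": "apply_moves", "body": {
  "series": [
    [[0, -1, 0], [0, 0, 0]],
    [[0, -1, 0], [0, 0, 0]],
    [[0, 0, 0], [0, 0, 0]]
  ]
}}

```text
t: 16.4
tool_pos: [0.4589, -0.0747, 0.2023]
orientation: [3.137, -0.126, 0.003]
force: [-0.5, -4.7, 4.4]
opening: 0.0003
gripper_force: 2.9
```

Request:
{"method": "apply_moves", "body": {
  "series": [
    [[0, -1, 0], [0, 0, 0]],
    [[0, -1, 0], [0, 0, 0]],
    [[0, 0, 0], [0, 0, 0]]
  ]
}}

```text
t: 16.65
tool_pos: [0.4591, -0.0727, 0.2024]
orientation: [3.137, -0.126, 0.003]
force: [-0.7, -6.4, 4.0]
opening: 0.0006
gripper_force: 3.0
```

Request:
{"method": "apply_moves", "body": {
  "series": [
    [[0, -1, 0], [0, 0, 0]],
    [[0, -1, 0], [0, 0, 0]],
    [[0, 0, 0], [0, 0, 0]]
  ]
}}

```text
t: 16.9
tool_pos: [0.4592, -0.0713, 0.2024]
orientation: [3.135, -0.126, 0.003]
force: [-1.8, -10.3, 5.5]
opening: 0.0002
gripper_force: 5.4
```

Request:
{"method": "apply_moves", "body": {
  "series": [
    [[0, -1, 0], [0, 0, 0]],
    [[0, -1, 0], [0, 0, 0]],
    [[0, 0, 0], [0, 0, 0]]
  ]
}}

```text
t: 17.15
tool_pos: [0.4592, -0.0705, 0.2025]
orientation: [3.132, -0.126, 0.002]
force: [-2.8, -20.9, 2.8]
opening: 0.0003
gripper_force: 10.4
```

```bash
python3 -W ignore -c "
from h import *
go(*cl(-1.5,-373.5),200,CY);block();tray();tray()"
```

```text
t 17.15 shift now-axes [0.5 3.5 2.5] | shift target-axes [0.5 3.5 2.5] turn [ 0.0068 -0.0016  0.0026] F [ -2.8 -20.9   2.8] open 0.3 g 10.4
blk 1 0.83 98.7
blk -1 0.21 -98.7
face slope -1.97 y 33.9
side 1 slope deg 0.35 x at y=-100 99.0 23
side -1 slope deg 0.05 x at y=-100 -100.2 23
side 1 slope deg 0.56 x at y=-100 99.0 23
side -1 slope deg 0.07 x at y=-100 -100.2 23
```

Request:
{"method": "apply_moves", "body": {
  "series": [
    [[0, -1, 0], [0, 0, 0]],
    [[0, 0, 0], [0, 0, 0]],
    [[0, 0, 0], [0, 0, 0]],
    [[0, 10, 0], [0, 0, 0]],
    [[0, 10, 0], [0, 0, 0]],
    [[0, 0, -36], [0, 0, 0]],
    [[0, 0, -40], [0, 0, 0]],
    [[0, 0, -40], [0, 0, 0]],
    [[0, 0, -40], [0, 0, 0]],
    [[0, 0, -40], [0, 0, 0]],
    [[0, 0, -40], [0, 0, 0]],
    [[0, 0, 0], [0, 0, 0]]
  ],
  "claw": 0.45
}}

```text
t: 18.3
tool_pos: [0.4584, -0.087, 0.4468]
orientation: [3.136, -0.125, 0.02]
force: [0.8, 0.5, 1.1]
opening: 0.0418
gripper_force: 0.0
```

```bash
python3 -W ignore -c "
from h import *
block();tray();tray()
im,d,c=cam('top'); W=pts(d,c);U,V=np.meshgrid(np.arange(640),np.arange(400)); hsv=cv2.cvtColor(im,cv2.COLOR_BGR2HSV)
k=(U>120)&(U<150)&(V>200)&(V<225)&(hsv[...,1]>120)&(W[...,2]>.215); w=np.nanmean(W[k],0)*1000; print('knob',w,inv(*w[:2]))
im2,d2,c2=cam('scene'); h2=cv2.cvtColor(im2,cv2.COLOR_BGR2HSV); W2=pts(d2,c2)
print(inv(478.4,344.0))
m=(np.abs(W2[...,0]-.478)<.03)&(np.abs(W2[...,1]-.344)<.03)&(W2[...,2]>.215); print(m.sum(),np.nanmean(W2[m],0))
go(478.4,344,440,CY)
cv2.imwrite('pics/s1.png',cv2.resize(im2[190:345,300:500],(800,620)[:2] and (774,600)))"
```

```text
blk 1 0.81 98.7
blk -1 1.69 -98.5
face slope -0.08 y 33.8
side 1 slope deg 0.61 x at y=-100 98.6 23
side -1 slope deg 0.26 x at y=-100 -100.6 23
side 1 slope deg 0.38 x at y=-100 98.5 23
side -1 slope deg 0.23 x at y=-100 -100.6 23
knob [478.47324219 344.7146438  228.83690218] (np.float64(-17.153745305305833), np.float64(45.44897624168849))
(np.float64(-17.16748800086322), np.float64(44.730720492075896))
83 [0.48579921 0.34767849 0.22697581]
t 18.55 shift now-axes [ -13.1 -431.    -4.5] | shift target-axes [ -14.3 -430.9   -4.9] turn [-0.0008  0.0035  0.0029] F [-0.4  0.1 -0.1] open 41.8 g 0.0
```

View pics/s1.png

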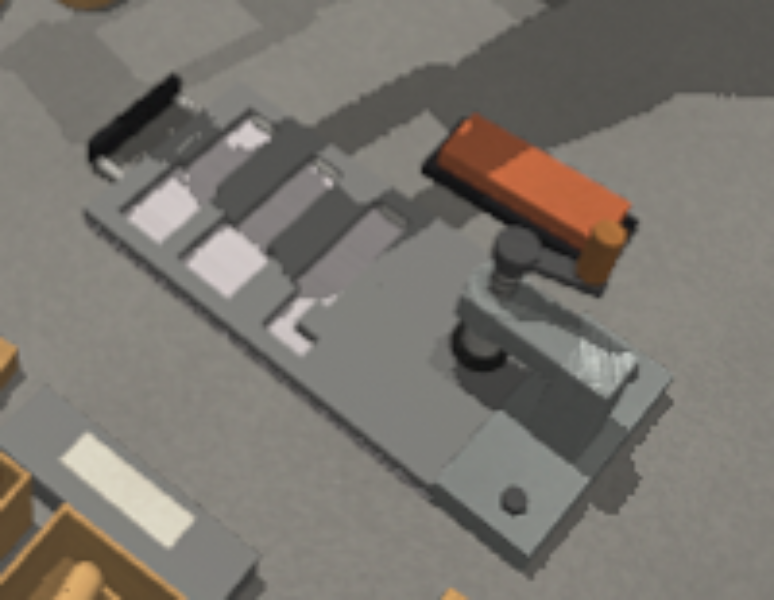

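Request:
{"method": "apply_moves", "body": {
  "series": [
    [[-1, -39, 0], [0, 0, 0]],
    [[-1, -39, 0], [0, 0, 0]],
    [[-1, -39, 0], [0, 0, 0]],
    [[-1, -39, 0], [0, 0, 0]],
    [[-1, -39, 0], [0, 0, 0]],
    [[-1, -39, 0], [0, 0, 0]],
    [[-1, -39, 0], [0, 0, 0]],
    [[-1, -39, 0], [0, 0, 0]],
    [[-1, -39, 0], [0, 0, 0]],
    [[-2, -39, 0], [0, 0, 0]],
    [[-2, -39, 0], [0, 0, 0]],
    [[0, 0, 0], [0, 0, 0]]
  ],
  "claw": 0.36,
  "newtons": 40
}}

```text
t: 19.55
tool_pos: [0.4772, 0.3473, 0.4331]
orientation: [3.139, -0.119, -0.01]
force: [0.7, 1.5, -1.6]
opening: 0.0337
gripper_force: 0.0
```

```bash
python3 -W ignore -c "
from h import *
go(*cl(-16.5,45.8),381,CY)"
```

```text
t 19.55 shift now-axes [ 2.4  2.1 52.1] | shift target-axes [ 2.1  2.1 52.1] turn [0.0005 0.0062 0.0075] F [ 0.7  1.5 -1.6] open 33.7 g 0.0
```

Request:
{"method": "apply_moves", "body": {
  "series": [
    [[2, 2, 0], [0, 0.006, 0.008]],
    [[0, 0, 15], [0, 0, 0]],
    [[0, 0, 15], [0, 0, 0]],
    [[0, 0, 12], [0, 0, 0]],
    [[0, 0, 10], [0, 0, 0]],
    [[0, 0, 0], [0, 0, 0]]
  ]
}}

```text
t: 20.05
tool_pos: [0.481, 0.3402, 0.3847]
orientation: [-3.133, 0.139, -0.011]
force: [2.6, 13.9, -3.2]
opening: 0.0337
gripper_force: 6.9
```

Request:
{"method": "apply_moves", "body": {
  "series": [
    [[0, 0, 0], [0, 0, 0]],
    [[0, 0, 0], [0, 0, 0]],
    [[0, 0, 0], [0, 0, 0]],
    [[0, 0, 0], [0, 0, 0]],
    [[0, 0, 0], [0, 0, 0]]
  ],
  "claw": 0
}}

```text
t: 20.47
tool_pos: [0.4815, 0.3385, 0.3851]
orientation: [-3.138, 0.141, -0.011]
force: [5.8, -0.4, 0.2]
opening: 0.0049
gripper_force: 4.3
```

```bash
python3 -W ignore -c "
from h import *
go(*cl(-16.5,45.8),381,CY); s=robot.read_state(); print(inv(*(np.array(s['tool_pos'])[:2]*1000)))"
```

```text
t 20.47 shift now-axes [-2.9 -6.3  4.1] | shift target-axes [-2.9 -6.3  4.1] turn [-0.0005 -0.007  -0.007 ] F [ 5.8 -0.4  0.2] open 4.9 g 4.3
(np.float64(-13.628979699673527), np.float64(39.47093632354398))
```

```bash
python3 -W ignore -c "
from h import *
im2,d2,c2=cam('scene'); im,d,c=cam('top')
a=cv2.resize(im2[170:330,360:500],(525,600)); b=cv2.resize(im[170:260,115:190],(275,330)); b=cv2.copyMakeBorder(b,0,270,0,0,cv2.BORDER_CONSTANT)
cv2.imwrite('pics/k1.png',np.hstack([a,b]))"
```

```text
(no output)
```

View pics/k1.png

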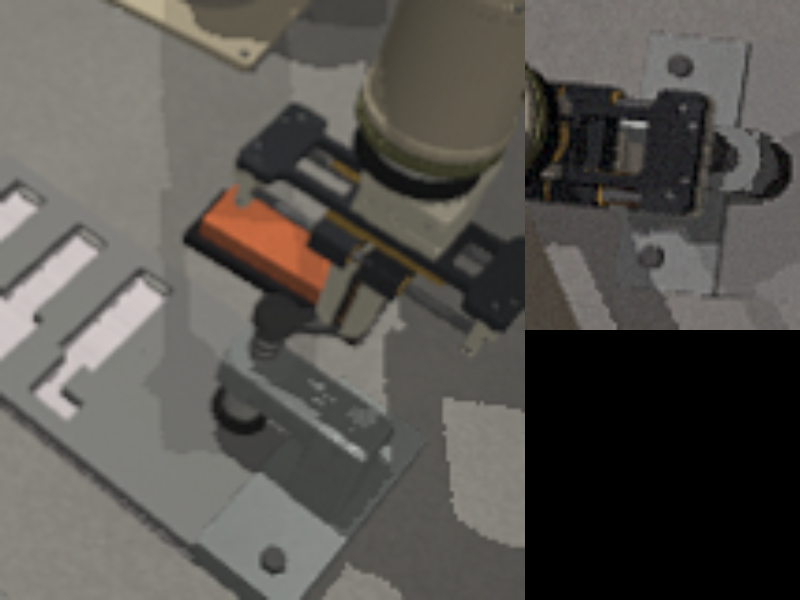

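```bash
python3 -W ignore -c "
from h import *
s=robot.read_state(); print(np.round(s['q'],3),np.round(s['dq'],3), s['opening'],s['gripper_force'])"
```

```text
[ 0.527  0.107  1.55  -0.005  1.48   2.188] [-0.     0.002  0.002 -0.001  0.001  0.001] 0.0010393157349250248 3.3681784942746162
```

Request:
{"method": "apply_moves", "body": {
  "series": [
    [[0, 0, 0], [0, 0, 0]],
    [[0, 0, 0], [0, 0, 0]],
    [[0, 0, 0], [0, 0, 0]],
    [[0, 0, -10], [0, 0, 0]],
    [[0, 0, -20], [0, 0, 0]],
    [[0, 0, -30], [0, 0, 0]],
    [[0, 25, -10], [0, 0, 0]],
    [[0, 35, 0], [0, 0, 0]],
    [[0, 35, 0], [0, 0, 0]],
    [[0, 35, 0], [0, 0, 0]],
    [[0, 35, 0], [0, 0, 0]],
    [[0, 0, 0], [0, 0, 0]]
  ],
  "claw": 0.36
}}

```text
t: 21.57
tool_pos: [0.4654, 0.1709, 0.4556]
orientation: [3.136, -0.144, 0.008]
force: [-1.6, -1.0, -0.6]
opening: 0.0338
gripper_force: 0.0
```

```bash
python3 -W ignore -c "
from h import *
im,d,c=cam('top'); W=pts(d,c);U,V=np.meshgrid(np.arange(640),np.arange(400)); hsv=cv2.cvtColor(im,cv2.COLOR_BGR2HSV)
k=(U>110)&(U<190)&(V>180)&(V<260)&(hsv[...,1]>100)&(W[...,2]>.21)&(W[...,2]<.25); w=np.nanmean(W[k],0)*1000; print('knob',k.sum(),U[k].mean(),V[k].mean(),w,inv(*w[:2]), ray([U[k].mean(),V[k].mean()],c,.23))
im2,d2,c2=cam('scene'); h2=cv2.cvtColor(im2,cv2.COLOR_BGR2HSV); W2=pts(d2,c2)
m=(abs(W2[...,0]-.48)<.08)&(abs(W2[...,1]-.32)<.1)&(W2[...,2]>.19)&(W2[...,2]<.25)&(h2[...,1]>100); print(m.sum(),np.nanmean(W2[m],0),np.nanmax(W2[m][:,2]))
m2=m&(W2[...,2]>.227);print(m2.sum(),np.nanmean(W2[m2],0))
cv2.imwrite('pics/k2.png',cv2.resize(im[150:280,100:260],(738,600)))
s=robot.read_state(); print(np.round(s['q'],3),np.round(s['tool_pos'],4))"
```

```text
knob 0 nan nan [nan nan nan] (np.float64(nan), np.float64(nan)) [[nan nan nan]]
139 [0.46948964 0.34029974 0.21769384] 0.2353989005985395
56 [0.4661143  0.33989241 0.23178266]
[ 2.550e-01 -1.690e-01  1.692e+00 -1.000e-03  1.613e+00  1.917e+00] [0.4658 0.1743 0.4556]
```

View pics/k2.png

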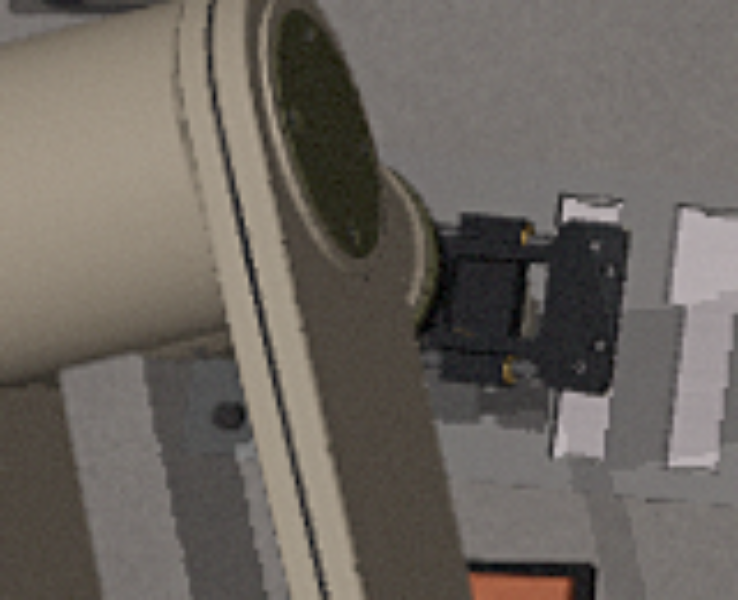

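The arm hides the knob from the top camera; the scene view puts it near (0.466, 0.340). I back away for a clear look.

Request:
{"method": "apply_moves", "body": {
  "series": [
    [[0, 38, 0], [0, 0, 0]],
    [[0, 38, 0], [0, 0, 0]],
    [[0, 38, 0], [0, 0, 0]],
    [[0, 38, 0], [0, 0, 0]],
    [[0, 38, 0], [0, 0, 0]],
    [[0, 0, 0], [0, 0, 0]]
  ]
}}

```text
t: 22.17
tool_pos: [0.449, -0.018, 0.4551]
orientation: [3.136, -0.145, 0.008]
force: [0.8, -0.3, -0.3]
opening: 0.0335
gripper_force: 0.0
```

```bash
cat >> h.py <<'E'
def knob(zt):
    im,d,c=cam('top'); W=pts(d,c);U,V=np.meshgrid(np.arange(640),np.arange(400)); hsv=cv2.cvtColor(im,cv2.COLOR_BGR2HSV)
    k=(U>110)&(U<200)&(V>180)&(V<260)&(hsv[...,1]>100)&(W[...,2]>zt-.006)&(W[...,2]<zt+.008)
    u=[U[k].mean(),V[k].mean()]; w=ray(u,c,zt)[0]*1000
    im2,d2,c2=cam('scene'); h2=cv2.cvtColor(im2,cv2.COLOR_BGR2HSV); W2=pts(d2,c2)
    m=(abs(W2[...,0]-.49)<.09)&(abs(W2[...,1]-.3)<.09)&(abs(W2[...,2]-zt)<.003)&(h2[...,1]>100); s=np.nanmean(W2[m],0)*1000
    for n,p in(('top',w),('scene',s)):
        q=inv(*p[:2]); print(n,p.round(1),'clamp',np.round(q,1),'r',np.hypot(*q).round(1),'crank mod',(-np.arctan2(q[1],q[0])%(2*np.pi)).round(3))
E
python3 -W ignore -c "
from h import *
knob(.2315)
im,d,c=cam('top');W=pts(d,c)
q=np.array([[*inv(*(p[:2]*1000)),p[2]*1000] for p in W[185:250,120:200].reshape(-1,3)])
m=(np.hypot(q[:,0],q[:,1])<16)&(q[:,2]>140); print('hub',np.percentile(q[m,2],[5,50,95]).round(1),q[m&(q[:,2]>185)].mean(0))
block();tray()
go(*cl(-27,38),440,CY)"
```

```text
top [461.5 339.3 231.5] clamp [-33.6  38.7] r 51.3 crank mod 3.997
scene [465.7 339.4 231.9] clamp [-29.5  39.1] r 49.0 crank mod 4.067
hub [147.7 185.1 188. ] [ -1.18510336   0.97498736 186.54346043]
blk 1 1.0 98.6
blk -1 0.01 -98.6
face slope 1.21 y 30.8
side -1 slope deg -0.43 x at y=-100 -101.1 7
t 22.42 shift now-axes [ -11.7 -350.8   15.1] | shift target-axes [ -10.5 -350.9   14.9] turn [-0.0007 -0.0048 -0.0031] F [-0.3  0.9 -0.4] open 33.5 g 0.0
```

Request:
{"method": "apply_moves", "body": {
  "series": [
    [[-1, -30, 0], [0, -0.005, -0.003]],
    [[-1, -35, 1], [0, 0, 0]],
    [[-1, -35, 1], [0, 0, 0]],
    [[-2, -35, 2], [0, 0, 0]],
    [[-2, -35, 2], [0, 0, 0]],
    [[-2, -35, 2], [0, 0, 0]],
    [[-2, -35, 2], [0, 0, 0]],
    [[-2, -35, 2], [0, 0, 0]],
    [[-2, -35, 2], [0, 0, 0]],
    [[-1, -30, 0], [0, 0, 0]],
    [[0, -12, 0], [0, 0, 0]],
    [[0, 0, 0], [0, 0, 0]]
  ]
}}

```text
t: 23.42
tool_pos: [0.4619, 0.342, 0.4401]
orientation: [-3.139, 0.125, 0.002]
force: [0.3, 0.4, 0.7]
opening: 0.0336
gripper_force: 0.0
```

```bash
python3 -W ignore -c "
from h import *
go(*cl(-31.5,38.9),379,CY)"
```

```text
t 23.42 shift now-axes [ 2.   2.4 61.1] | shift target-axes [ 2.   2.4 61.1] turn [0.     0.0013 0.0035] F [0.3 0.4 0.7] open 33.6 g 0.0
```

Correct, stop above the knob and check, then go down.

Request:
{"method": "apply_moves", "body": {
  "series": [
    [[2, 2, 0], [0, 0, 0.003]],
    [[0, 0, 10], [0, 0, 0]],
    [[0, 0, 5], [0, 0, 0]],
    [[0, 0, 0], [0, 0, 0]]
  ]
}}

```text
t: 23.75
tool_pos: [0.465, 0.3346, 0.4238]
orientation: [3.137, -0.141, -0.004]
force: [0.6, -0.7, -0.4]
opening: 0.0335
gripper_force: 0.0
```

```bash
python3 -W ignore -c "
from h import *
go(*cl(-31.5,38.9),379,CY)"
```

```text
t 23.75 shift now-axes [-1.7 -4.7 44.8] | shift target-axes [-1.7 -4.6 44.8] turn [ 0.0017  0.0022 -0.0068] F [ 0.6 -0.7 -0.4] open 33.5 g 0.0
```

Request:
{"method": "apply_moves", "body": {
  "series": [
    [[0, 0, 0], [0, 0, 0]],
    [[0, 0, 0], [0, 0, 0]],
    [[0, 0, 0], [0, 0, 0]]
  ]
}}

```text
t: 24.0
tool_pos: [0.4653, 0.3355, 0.4263]
orientation: [-3.138, 0.14, -0.001]
force: [-0.3, 0.4, 0.6]
opening: 0.0334
gripper_force: 0.0
```

```bash
python3 -W ignore -c "
from h import *
go(*cl(-31.5,38.9),379,CY)"
```

```text
t 24.0 shift now-axes [-2.  -3.7 47.3] | shift target-axes [-2.  -3.7 47.3] turn [-0.0004 -0.0006 -0.006 ] F [-0.3  0.4  0.6] open 33.4 g 0.0
```

Request:
{"method": "apply_moves", "body": {
  "series": [
    [[-2, -4, 0], [0, 0, -0.006]],
    [[0, 0, 7], [0, 0, 0]],
    [[0, 0, 0], [0, 0, 0]],
    [[0, 0, 0], [0, 0, 0]],
    [[0, 0, 0], [0, 0, 0]]
  ]
}}

```text
t: 24.42
tool_pos: [0.4634, 0.3402, 0.4186]
orientation: [3.139, -0.129, -0.001]
force: [0.2, -0.6, -0.4]
opening: 0.0334
gripper_force: 0.0
```

```bash
python3 -W ignore -c "
from h import *
go(*cl(-31.5,38.9),379,CY)"
```

```text
t 24.42 shift now-axes [ 0.4  0.8 39.6] | shift target-axes [ 0.3  0.8 39.6] turn [0.0003 0.0004 0.0009] F [ 0.2 -0.6 -0.4] open 33.4 g 0.0
```

Request:
{"method": "apply_moves", "body": {
  "series": [
    [[0, 1, 8], [0, 0, 0]],
    [[0, 0, 8], [0, 0, 0]],
    [[0, 0, 8], [0, 0, 0]],
    [[0, 0, 8], [0, 0, 0]],
    [[0, 0, 7], [0, 0, 0]],
    [[0, 0, 0], [0, 0, 0]],
    [[0, 0, 0], [0, 0, 0]]
  ]
}}

```text
t: 25.0
tool_pos: [0.4632, 0.339, 0.379]
orientation: [3.138, -0.129, -0.002]
force: [0.0, -0.9, 0.2]
opening: 0.0332
gripper_force: 0.0
```

Request:
{"method": "apply_moves", "body": {
  "series": [
    [[0, 0, 0], [0, 0, 0]],
    [[0, 0, 0], [0, 0, 0]],
    [[0, 0, 0], [0, 0, 0]]
  ],
  "claw": 0,
  "newtons": 20
}}

```text
t: 25.25
tool_pos: [0.4635, 0.3394, 0.3806]
orientation: [-3.138, 0.129, -0.002]
force: [0.1, 0.8, 0.2]
opening: 0.0216
gripper_force: 20.0
```

```bash
python3 -W ignore -c "
from h import *
go(*cl(-31.5,38.9),379,CY)"
```

```text
t 25.25 shift now-axes [0.1 0.  1.6] | shift target-axes [0.1 0.  1.6] turn [-0.0012 -0.001   0.0009] F [0.1 0.8 0.2] open 21.6 g 20.0
```

Request:
{"method": "apply_moves", "body": {
  "series": [
    [[7.2, -4.8, 0.4], [0, 0, 0]],
    [[8, -3.5, 0.5], [0, 0, 0]],
    [[8.5, -2.1, 0.4], [0, 0, 0]],
    [[8.7, -0.6, 0.5], [0, 0, 0]],
    [[8.7, 0.9, 0.4], [0, 0, 0]],
    [[8.4, 2.4, 0.5], [0, 0, 0]],
    [[7.8, 3.8, 0.4], [0, 0, 0]],
    [[7, 5.2, 0.5], [0, 0, 0]],
    [[6, 6.3, 0.4], [0, 0, 0]],
    [[4.8, 7.2, 0.5], [0, 0, 0]],
    [[3.5, 8, 0.4], [0, 0, 0]],
    [[2.1, 8.5, 0.4], [0, 0, 0]]
  ],
  "newtons": 45
}}

```text
t: 26.25
tool_pos: [0.5421, 0.3016, 0.3751]
orientation: [-3.137, 0.129, 0.0]
force: [-6.9, 2.6, 6.4]
opening: 0.0212
gripper_force: 45.0
```

```bash
cat >> h.py <<'E'
def kk(cr,z0=380.6,c0=4.035):
    a=-cr; X,Y=-.6+49.4*np.cos(a),.4+49.4*np.sin(a)
    s=robot.read_state(); x,y,z=np.array(s['tool_pos'])*1000; q=inv(x,y)
    print('t',round(s['t'],1),'clamp',np.round(q,1),'want',np.round([X,Y],1),'r',np.hypot(q[0]+.6,q[1]-.4).round(1),'ang crank mod',(-np.arctan2(q[1]-.4,q[0]+.6)%(2*np.pi)).round(3),'z',round(z,1),'want',round(z0-(cr-c0)*16/2/np.pi,1),'F',np.round(s['force'],1),'open',round(s['opening']*1000,1),np.round(s['gripper_force'],1))
E
python3 -W ignore -c "
from h import *
kk(4.035+2*np.pi/3)"
```

```text
t 26.2 clamp [49.8  7.7] want [48.2  8. ] r 50.9 ang crank mod 6.139 z 375.1 want 375.3 F [-6.9  2.6  6.4] open 21.2 45.0
```

Request:
{"method": "apply_moves", "body": {
  "series": [
    [[0.6, 8.7, 0.4], [0, 0, 0]],
    [[-0.9, 8.7, 0.5], [0, 0, 0]],
    [[-2.4, 8.4, 0.4], [0, 0, 0]],
    [[-3.8, 7.8, 0.5], [0, 0, 0]],
    [[-5.2, 7, 0.4], [0, 0, 0]],
    [[-6.3, 6, 0.5], [0, 0, 0]],
    [[-7.2, 4.8, 0.4], [0, 0, 0]],
    [[-8, 3.5, 0.5], [0, 0, 0]],
    [[-8.5, 2.1, 0.4], [0, 0, 0]],
    [[-8.7, 0.6, 0.5], [0, 0, 0]],
    [[-8.7, -0.9, 0.4], [0, 0, 0]],
    [[-8.4, -2.4, 0.4], [0, 0, 0]]
  ]
}}

```text
t: 27.25
tool_pos: [0.4702, 0.2527, 0.3699]
orientation: [-3.138, 0.13, -0.005]
force: [6.3, 2.7, 1.0]
opening: 0.0213
gripper_force: 45.0
```

Request:
{"method": "apply_moves", "body": {
  "series": [
    [[-7.8, -3.8, 0.4], [0, 0, 0]],
    [[-7, -5.2, 0.5], [0, 0, 0]],
    [[-6, -6.3, 0.4], [0, 0, 0]],
    [[-4.8, -7.2, 0.5], [0, 0, 0]],
    [[-3.5, -8, 0.4], [0, 0, 0]],
    [[-2.1, -8.5, 0.5], [0, 0, 0]],
    [[-0.6, -8.7, 0.4], [0, 0, 0]],
    [[0.9, -8.7, 0.5], [0, 0, 0]],
    [[2.4, -8.4, 0.4], [0, 0, 0]],
    [[3.8, -7.8, 0.5], [0, 0, 0]],
    [[5.2, -7, 0.4], [0, 0, 0]],
    [[6.3, -6, 0.4], [0, 0, 0]]
  ]
}}

```text
t: 28.25
tool_pos: [0.4632, 0.3397, 0.3645]
orientation: [3.138, -0.128, -0.001]
force: [-1.3, -6.4, 9.6]
opening: 0.0215
gripper_force: 45.0
```

```bash
python3 -W ignore -c "
from h import *
kk(4.035+2*np.pi)"
```

```text
t 28.2 clamp [-31.9  39.2] want [-31.6  38.9] r 49.9 ang crank mod 4.034 z 364.5 want 364.6 F [-1.3 -6.4  9.6] open 21.5 45.0
```

One turn is done with no drift, so I start the second.

Request:
{"method": "apply_moves", "body": {
  "series": [
    [[7.2, -4.8, 0.4], [0, 0, 0]],
    [[8, -3.5, 0.5], [0, 0, 0]],
    [[8.5, -2.1, 0.4], [0, 0, 0]],
    [[8.7, -0.6, 0.5], [0, 0, 0]],
    [[8.7, 0.9, 0.4], [0, 0, 0]],
    [[8.4, 2.4, 0.5], [0, 0, 0]],
    [[7.8, 3.8, 0.4], [0, 0, 0]],
    [[7, 5.2, 0.5], [0, 0, 0]],
    [[6, 6.3, 0.4], [0, 0, 0]],
    [[4.8, 7.2, 0.5], [0, 0, 0]],
    [[3.5, 8, 0.4], [0, 0, 0]],
    [[2.1, 8.5, 0.4], [0, 0, 0]]
  ]
}}

```text
t: 29.25
tool_pos: [0.5414, 0.3025, 0.3592]
orientation: [-3.137, 0.128, -0.001]
force: [2.5, 4.2, 4.0]
opening: 0.0212
gripper_force: 45.0
```

Request:
{"method": "apply_moves", "body": {
  "series": [
    [[0.6, 8.7, 0.4], [0, 0, 0]],
    [[-0.9, 8.7, 0.5], [0, 0, 0]],
    [[-2.4, 8.4, 0.4], [0, 0, 0]],
    [[-3.8, 7.8, 0.5], [0, 0, 0]],
    [[-5.2, 7, 0.4], [0, 0, 0]],
    [[-6.3, 6, 0.5], [0, 0, 0]],
    [[-7.2, 4.8, 0.4], [0, 0, 0]],
    [[-8, 3.5, 0.5], [0, 0, 0]],
    [[-8.5, 2.1, 0.4], [0, 0, 0]],
    [[-8.7, 0.6, 0.5], [0, 0, 0]],
    [[-8.7, -0.9, 0.4], [0, 0, 0]],
    [[-8.4, -2.4, 0.4], [0, 0, 0]]
  ]
}}

```text
t: 30.25
tool_pos: [0.4691, 0.2532, 0.3538]
orientation: [-3.138, 0.129, -0.002]
force: [6.9, 4.0, 2.7]
opening: 0.0213
gripper_force: 45.0
```

Request:
{"method": "apply_moves", "body": {
  "series": [
    [[-7.8, -3.8, 0.4], [0, 0, 0]],
    [[-7, -5.2, 0.5], [0, 0, 0]],
    [[-6, -6.3, 0.4], [0, 0, 0]],
    [[-4.8, -7.2, 0.5], [0, 0, 0]],
    [[-3.5, -8, 0.4], [0, 0, 0]],
    [[-2.1, -8.5, 0.5], [0, 0, 0]],
    [[-0.6, -8.7, 0.4], [0, 0, 0]],
    [[0.9, -8.7, 0.5], [0, 0, 0]],
    [[2.4, -8.4, 0.4], [0, 0, 0]],
    [[3.8, -7.8, 0.5], [0, 0, 0]],
    [[5.2, -7, 0.4], [0, 0, 0]],
    [[6.3, -6, 0.4], [0, 0, 0]]
  ]
}}

```text
t: 31.25
tool_pos: [0.4628, 0.3394, 0.3485]
orientation: [3.137, -0.128, -0.002]
force: [-1.6, -4.8, 10.4]
opening: 0.0212
gripper_force: 45.0
```

```bash
python3 -W ignore -c "
from h import *
kk(4.035+4*np.pi)"
```

```text
t 31.2 clamp [-32.3  38.8] want [-31.6  38.9] r 49.8 ang crank mod 4.022 z 348.5 want 348.6 F [-1.6 -4.8 10.4] open 21.2 45.0
```

Request:
{"method": "apply_moves", "body": {
  "series": [
    [[7.2, -4.8, 0.4], [0, 0, 0]],
    [[8, -3.5, 0.5], [0, 0, 0]],
    [[8.5, -2.1, 0.4], [0, 0, 0]],
    [[8.7, -0.6, 0.5], [0, 0, 0]],
    [[8.7, 0.9, 0.4], [0, 0, 0]],
    [[8.4, 2.4, 0.5], [0, 0, 0]],
    [[7.8, 3.8, 0.4], [0, 0, 0]],
    [[7, 5.2, 0.5], [0, 0, 0]],
    [[6, 6.3, 0.4], [0, 0, 0]],
    [[4.8, 7.2, 0.5], [0, 0, 0]],
    [[3.5, 8, 0.4], [0, 0, 0]],
    [[2.1, 8.5, 0.4], [0, 0, 0]]
  ]
}}

```text
t: 32.25
tool_pos: [0.5413, 0.3024, 0.3434]
orientation: [-3.136, 0.127, -0.002]
force: [3.8, 6.9, 4.0]
opening: 0.0214
gripper_force: 45.0
```

Request:
{"method": "apply_moves", "body": {
  "series": [
    [[0, 0, 0], [0, 0, 0]],
    [[0, 0, 0], [0, 0, 0]],
    [[0, 0, 0], [0, 0, 0]]
  ]
}}

```text
t: 32.5
tool_pos: [0.5413, 0.3014, 0.3433]
orientation: [-3.139, 0.129, -0.002]
force: [4.9, -0.4, 4.7]
opening: 0.0215
gripper_force: 45.0
```

```bash
python3 -W ignore -c "
from h import *
kk(4.035+4*np.pi+2*np.pi/3)"
```

```text
t 32.5 clamp [49.1  7.5] want [48.2  8. ] r 50.2 ang crank mod 6.141 z 343.3 want 343.3 F [ 4.9 -0.4  4.7] open 21.5 45.0
```

Request:
{"method": "apply_moves", "body": {
  "series": [
    [[0, 0, 0], [0, 0, 0]],
    [[0, 0, 0], [0, 0, 0]],
    [[0, 0, 0], [0, 0, 0]],
    [[0, 0, -12], [0, 0, 0]],
    [[0, 0, -20], [0, 0, 0]],
    [[0, 0, -30], [0, 0, 0]],
    [[0, 0, -20], [0, 0, 0]],
    [[0, 35, 0], [0, 0, 0]],
    [[0, 39, 0], [0, 0, 0]],
    [[0, 39, 0], [0, 0, 0]],
    [[0, 39, 0], [0, 0, 0]],
    [[0, 39, 0], [0, 0, 0]]
  ],
  "claw": 0.36
}}

```text
t: 33.5
tool_pos: [0.5247, 0.1096, 0.4253]
orientation: [-3.139, 0.128, 0.0]
force: [0.9, -0.1, 1.1]
opening: 0.0336
gripper_force: 0.0
```

Request:
{"method": "apply_moves", "body": {
  "series": [
    [[0, 39, 0], [0, 0, 0]],
    [[0, 39, 0], [0, 0, 0]],
    [[0, 39, 0], [0, 0, 0]],
    [[0, 39, 0], [0, 0, 0]],
    [[0, 39, 0], [0, 0, 0]],
    [[0, 20, 0], [0, 0, 0]],
    [[0, 0, 0], [0, 0, 0]],
    [[0, 0, 0], [0, 0, 0]],
    [[0, 0, 0], [0, 0, 0]]
  ],
  "claw": 0.6
}}

```text
t: 34.25
tool_pos: [0.5078, -0.1027, 0.425]
orientation: [-3.138, 0.129, 0.0]
force: [0.3, 0.2, -0.4]
opening: 0.0559
gripper_force: 0.0
```

```bash
python3 -W ignore -c "
from h import *
knob(.1965); block(); tray()
im,d,c=cam('top'); W=pts(d,c); Z=W[...,2]; U,V=np.meshgrid(np.arange(640),np.arange(400)); hsv=cv2.cvtColor(im,cv2.COLOR_BGR2HSV)
cv2.imwrite('pics/w.png',im[150:280,120:500])
for n,a,b in(('scaler',345,390),('knife',388,425)):
    t=((U>=a)&(U<b)&(V>185)&(V<265)&(Z>.010)).astype(np.uint8)
    nn,l,st,ce=cv2.connectedComponentsWithStats(t); k=1+np.argmax(st[1:,4]); t=l==k
    P=W[t][:,:2]*1000
    r=cv2.minAreaRect((ray(np.argwhere(t)[:,::-1],c,.02)[:,:2]*1000).astype(np.float32))
    up=P[P[:,0]>r[0][0]+20].mean(0); lo=P[P[:,0]<r[0][0]-20].mean(0); e=up-lo
    print(n,np.round(r[0],1),np.round(r[1],1),r[2],'axis deg',np.degrees(np.arctan2(e[1],e[0])).round(2),'mid',((up+lo)/2).round(1),up.round(1),lo.round(1))
s=robot.read_state();print(s['t'],s['tool_pos'])"
```

```text
top [539.1 300.3 196.5] clamp [47.   6.3] r 47.4 crank mod 6.151
scene [542.1 302.3 195. ] clamp [49.7  8.5] r 50.5 crank mod 6.115
blk 1 1.0 98.7
blk -1 -0.34 -98.8
face slope -0.27 y 29.1
side 1 slope deg 0.37 x at y=-100 98.6 23
side -1 slope deg 0.24 x at y=-100 -100.5 23
scaler [ 471.6 -220.3] [224.2 114.3] 0.0746716782450676 axis deg -44.46 mid [ 464.2 -202.5] [ 514.4 -251.8] [ 414.  -153.2]
knife [ 440.5 -350. ] [160.6  46.6] 7.014919757843018 axis deg 7.54 mid [ 440.4 -350.4] [ 490.  -343.9] [ 390.8 -357. ]
34.5 [ 0.50801149 -0.10220405  0.42477682]
```

```bash
python3 -W ignore -c "
from h import *
P=np.array([inv(a,b) for a,b in [(463.2,339.7),(541.4,302.5),(469.1,253.2),(470.2,252.7),(462.8,339.4),(541.3,301.4),(542.1,301.6),(463.5,339.4)]])
A=np.c_[2*P,np.ones(len(P))]; s=np.linalg.lstsq(A,(P**2).sum(1),rcond=None)[0]; print(s[:2],np.sqrt(s[2]+s[0]**2+s[1]**2))
a=np.radians(7.2); go(440.5-12*np.cos(a),-350-12*np.sin(a),260,a)"
```

```text
[-0.25609992  0.0859736 ] 50.19114241526141
t 34.5 shift now-axes [-59.1 254.9 164.7] | shift target-axes [-110.   237.4  164.8] turn [-2.000e-04  1.000e-04 -2.061e-01] F [-0.   0.4 -0.5] open 55.6 g 0.0
```

Request:
{"method": "apply_moves", "body": {
  "series": [
    [[0, 0, 0], [0, 0, -0.103]],
    [[0, 0, 0], [0, 0, -0.103]],
    [[-15, 33, 0], [0, 0, 0]],
    [[-15, 33, 0], [0, 0, 0]],
    [[-15, 33, 0], [0, 0, 0]],
    [[-15, 33, 0], [0, 0, 0]],
    [[-15, 33, 20], [0, 0, 0]],
    [[-15, 33, 36], [0, 0, 0]],
    [[-13, 25, 36], [0, 0, 0]],
    [[-7, 14, 36], [0, 0, 0]],
    [[0, 0, 20], [0, 0, 0]],
    [[0, 0, 16], [0, 0, 0]]
  ]
}}

```text
t: 35.5
tool_pos: [0.4298, -0.3431, 0.2673]
orientation: [-3.133, -0.192, 0.004]
force: [0.8, -1.0, -0.2]
opening: 0.0558
gripper_force: 0.0
```

Request:
{"method": "apply_moves", "body": {
  "series": [
    [[0, 0, 0], [0, 0, 0]],
    [[0, 0, 0], [0, 0, 0]],
    [[0, 0, 0], [0, 0, 0]]
  ]
}}

```text
t: 35.75
tool_pos: [0.4316, -0.3432, 0.272]
orientation: [3.134, 0.196, 0.002]
force: [0.7, -0.9, 0.3]
opening: 0.0559
gripper_force: 0.0
```

```bash
cat >> h.py <<'E'
def find(name,lo,hi,img=False):
    im,d,c=cam('top'); W=pts(d,c); Z=W[...,2]; X=W[...,0]*1000;Y=W[...,1]*1000
    t=((X>lo[0])&(X<hi[0])&(Y>lo[1])&(Y<hi[1])&(Z>.010)&(Z<.045)).astype(np.uint8)
    nn,l,st,ce=cv2.connectedComponentsWithStats(t); k=1+np.argmax(st[1:,4]); t=l==k
    r=cv2.minAreaRect((ray(np.argwhere(t)[:,::-1],c,.02)[:,:2]*1000).astype(np.float32)); print(name,np.round(r[0],1),np.round(r[1],1),round(r[2],2),t.sum())
E
python3 -W ignore -c "
from h import *
find('scaler',(370,-300),(570,-190)); find('knife',(340,-400),(540,-300))
a=np.radians(7.2); go(440.5-12*np.cos(a),-350-12*np.sin(a),201,a)"
```

```text
scaler [ 470.6 -245.3] [159.6  52.4] 12.16 753
knife [ 496.7 -343. ] [46.4 46.4] 0.32 233
t 35.85 shift now-axes [-4.3  7.4 71.6] | shift target-axes [-4.1  7.6 71.6] turn [ 0.0024 -0.0021 -0.001 ] F [-0.3  0.1 -0.9] open 56.1 g 0.0
```

Request:
{"method": "apply_moves", "body": {
  "series": [
    [[-4, 7.5, 0], [0, 0, 0]],
    [[0, 0, 15], [0, 0, 0]],
    [[0, 0, 15], [0, 0, 0]],
    [[0, 0, 15], [0, 0, 0]],
    [[0, 0, 14], [0, 0, 0]],
    [[0, 0, 12], [0, 0, 0]],
    [[0, 0, 0], [0, 0, 0]],
    [[0, 0, 0], [0, 0, 0]]
  ]
}}

```text
t: 36.52
tool_pos: [0.4276, -0.3514, 0.1995]
orientation: [-3.135, -0.194, 0.001]
force: [0.9, -0.4, 0.6]
opening: 0.0555
gripper_force: 0.0
```

```bash
python3 -W ignore -c "
from h import *
a=np.radians(7.2); go(440.5-12*np.cos(a),-350-12*np.sin(a),201,a)"
```

```text
t 36.52 shift now-axes [ 0.9  0.2 -1.5] | shift target-axes [ 0.9  0.2 -1.5] turn [-0.0006  0.0005 -0.0019] F [ 0.9 -0.4  0.6] open 55.5 g 0.0
```

Request:
{"method": "apply_moves", "body": {
  "series": [
    [[0, 0, 0], [0, 0, 0]],
    [[0, 0, 0], [0, 0, 0]],
    [[0, 0, 0], [0, 0, 0]],
    [[0, 0, 0], [0, 0, 0]],
    [[0, 0, 0], [0, 0, 0]]
  ],
  "claw": 0,
  "newtons": 35
}}

```text
t: 36.93
tool_pos: [0.4282, -0.3517, 0.2006]
orientation: [3.134, 0.194, 0.002]
force: [-0.3, -0.9, 3.6]
opening: 0.0315
gripper_force: 35.0
```

```bash
python3 -W ignore -c "
from h import *
a=np.radians(7.2); go(440.5-12*np.cos(a),-350-12*np.sin(a),201,a)"
```

```text
t 36.93 shift now-axes [ 0.5 -0.2 -0.4] | shift target-axes [ 0.5 -0.2 -0.4] turn [ 0.0016 -0.001  -0.0019] F [-0.3 -0.9  3.6] open 31.5 g 35.0
```

Request:
{"method": "apply_moves", "body": {
  "series": [
    [[0, 0, -15], [0, 0, 0]],
    [[0, 0, -30], [0, 0, 0]],
    [[0, 0, -35], [0, 0, 0]],
    [[0, 0, -10], [0, 0, 0.1]],
    [[0, 0, 0], [0, 0, 0.115]],
    [[0, 0, 0], [0, 0, 0]],
    [[0, 0, 0], [0, 0, 0]],
    [[0, 0, 0], [0, 0, 0]]
  ]
}}

```text
t: 37.6
tool_pos: [0.4274, -0.3509, 0.2885]
orientation: [-3.137, 0.137, 0.002]
force: [-0.2, -0.3, -2.1]
opening: 0.0316
gripper_force: 35.0
```

```bash
cat >> h.py <<'E'
YT=-.089
def cut(y,g):   # TCP xy for cutout at tray y, grip offset g
    x,yy=cl(-.3+.006*(y-140),y-140); return x+g*np.cos(YT),yy+g*np.sin(YT)
E
python3 -W ignore -c "
from h import *
go(*cut(-130,-12.5),250,YT)"
```

```text
t 37.6 shift now-axes [  -5.7 -382.    39. ] | shift target-axes [  -6.4 -382.    38.5] turn [-0.0014  0.0015  0.0016] F [-0.2 -0.3 -2.1] open 31.6 g 35.0
```

Request:
{"method": "apply_moves", "body": {
  "series": [
    [[-1, -25, 0], [0, 0, 0]],
    [[-1, -36, 0], [0, 0, 0]],
    [[-1, -38, 0], [0, 0, 0]],
    [[-1, -38, 0], [0, 0, 0]],
    [[-1, -38, 0], [0, 0, 0]],
    [[-1, -38, 0], [0, 0, 0]],
    [[0, -38, 0], [0, 0, 0]],
    [[0, -38, 0], [0, 0, 0]],
    [[0, -38, 0], [0, 0, 0]],
    [[0, -30, 0], [0, 0, 0]],
    [[0, -17, 0], [0, 0, 0]],
    [[0, -8, 0], [0, 0, 0]]
  ]
}}

```text
t: 38.6
tool_pos: [0.4562, 0.032, 0.2887]
orientation: [-3.138, 0.135, 0.003]
force: [-0.2, 1.0, -1.3]
opening: 0.0318
gripper_force: 35.0
```

Request:
{"method": "apply_moves", "body": {
  "series": [
    [[0, 0, 10], [0, 0, 0]],
    [[0, 0, 15], [0, 0, 0]],
    [[0, 0, 10], [0, 0, 0]],
    [[0, 0, 0], [0, 0, 0]],
    [[0, 0, 0], [0, 0, 0]],
    [[0, 0, 0], [0, 0, 0]]
  ]
}}

```text
t: 39.1
tool_pos: [0.4567, 0.029, 0.2546]
orientation: [3.138, -0.145, -0.0]
force: [0.3, -0.9, -1.1]
opening: 0.0313
gripper_force: 35.0
```

```bash
python3 -W ignore -c "
from h import *
go(*cut(-130,-12.5),214,YT)
im,d,c=cam('scene');cv2.imwrite('pics/p1.png',cv2.resize(im[190:310,270:430],(800,600)))"
```

```text
t 39.1 shift now-axes [-1.7 -1.1 40.6] | shift target-axes [-1.8 -1.1 40.6] turn [ 0.0001  0.0003 -0.0031] F [ 0.3 -0.9 -1.1] open 31.3 g 35.0
```

View pics/p1.png

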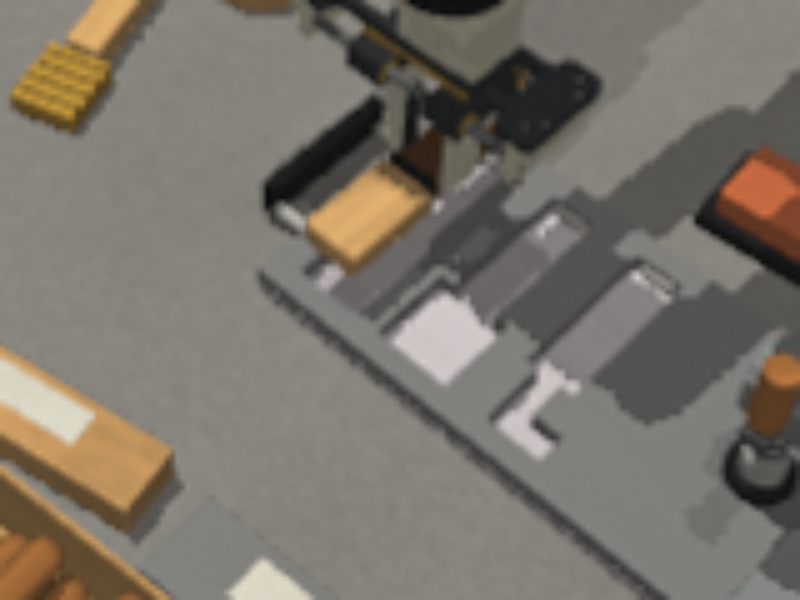

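Request:
{"method": "apply_moves", "body": {
  "series": [
    [[-2, -1, 10], [0, 0, -0.003]],
    [[0, 0, 10], [0, 0, 0]],
    [[0, 0, 0], [0, 0, 0]],
    [[0, 0, 0], [0, 0, 0]],
    [[0, 0, 0], [0, 0, 0]]
  ]
}}

```text
t: 39.57
tool_pos: [0.4546, 0.0309, 0.2343]
orientation: [-3.139, 0.138, 0.001]
force: [1.0, 0.5, -0.5]
opening: 0.0315
gripper_force: 35.0
```

```bash
python3 -W ignore -c "
from h import *
go(*cut(-130,-12.5),217,YT)"
```

```text
t 39.57 shift now-axes [ 0.5  0.7 17.3] | shift target-axes [ 0.5  0.7 17.3] turn [0.     0.0006 0.0009] F [ 1.   0.5 -0.5] open 31.5 g 35.0
```

Request:
{"method": "apply_moves", "body": {
  "series": [
    [[0.5, 0, 5], [0, 0, 0]],
    [[0, 0, 4], [0, 0, 0]],
    [[0, 0, 3], [0, 0, 0]],
    [[0, 0, 2], [0, 0, 0]],
    [[0, 0, 0], [0, 0, 0]],
    [[0, 0, 0], [0, 0, 0]]
  ]
}}

```text
t: 40.07
tool_pos: [0.4551, 0.0308, 0.2204]
orientation: [-3.138, 0.139, 0.001]
force: [0.1, 0.6, -1.1]
opening: 0.0317
gripper_force: 35.0
```

Request:
{"method": "apply_moves", "body": {
  "series": [
    [[0, 0, 2], [0, 0, 0]],
    [[0, 0, 1], [0, 0, 0]],
    [[0, 0, 0], [0, 0, 0]]
  ]
}}

```text
t: 40.32
tool_pos: [0.4551, 0.0308, 0.2174]
orientation: [-3.139, 0.138, 0.0]
force: [-0.4, -0.4, -1.3]
opening: 0.0315
gripper_force: 35.0
```

Request:
{"method": "apply_moves", "body": {
  "series": [
    [[0, 0, 2], [0, 0, 0]],
    [[0, 0, 2], [0, 0, 0]],
    [[0, 0, 0], [0, 0, 0]],
    [[0, 0, 0], [0, 0, 0]]
  ]
}}

```text
t: 40.65
tool_pos: [0.4553, 0.0308, 0.2137]
orientation: [3.139, -0.139, 0.001]
force: [-1.1, 0.2, 1.2]
opening: 0.0315
gripper_force: 35.0
```

Request:
{"method": "apply_moves", "body": {
  "series": [
    [[0, 0, 2], [0, 0, 0]],
    [[0, 0, 0], [0, 0, 0]],
    [[0, 0, 0], [0, 0, 0]]
  ]
}}

```text
t: 40.9
tool_pos: [0.4552, 0.0308, 0.2116]
orientation: [-3.139, 0.139, 0.0]
force: [-0.8, -0.5, 1.6]
opening: 0.0317
gripper_force: 35.0
```

Request:
{"method": "apply_moves", "body": {
  "series": [
    [[0, 0, 2], [0, 0, 0]],
    [[0, 0, 0], [0, 0, 0]],
    [[0, 0, 0], [0, 0, 0]]
  ]
}}

```text
t: 41.15
tool_pos: [0.4553, 0.0309, 0.2097]
orientation: [-3.138, 0.138, -0.0]
force: [-0.1, 0.3, 4.6]
opening: 0.0317
gripper_force: 35.0
```

Request:
{"method": "apply_moves", "body": {
  "series": [
    [[0, 0, 0], [0, 0, 0]],
    [[0, 0, 0], [0, 0, 0]],
    [[0, 0, -15], [0, 0, 0]],
    [[0, 0, -20], [0, 0, 0]],
    [[0, 0, 0], [0, 0, 0]],
    [[0, 0, 0], [0, 0, 0]]
  ],
  "claw": 0.45
}}

```text
t: 41.65
tool_pos: [0.4558, 0.0308, 0.2453]
orientation: [-3.138, 0.138, -0.004]
force: [-0.8, 0.4, -0.4]
opening: 0.0419
gripper_force: 0.0
```

Request:
{"method": "apply_moves", "body": {
  "series": [
    [[6, 0, 0], [0, 0, 0]],
    [[0, 0, 0], [0, 0, 0]],
    [[0, 0, 0], [0, 0, 0]],
    [[0, 0, 5], [0, 0, 0]],
    [[0, 0, 5], [0, 0, 0]],
    [[0, 0, 5], [0, 0, 0]],
    [[0, 0, 3], [0, 0, 0]],
    [[0, 0, 0], [0, 0, 0]],
    [[0, 0, 0], [0, 0, 0]]
  ],
  "claw": 0
}}

```text
t: 42.4
tool_pos: [0.461, 0.0303, 0.2261]
orientation: [-3.138, 0.139, 0.001]
force: [0.7, -0.4, 1.0]
opening: 0.0006
gripper_force: 0.0
```

```bash
python3 -W ignore -c "
from h import *
go(*cut(-130,-6),220,YT)"
```

```text
t 42.4 shift now-axes [0.6 0.6 6.1] | shift target-axes [0.6 0.6 6.1] turn [-0.      0.0009  0.0008] F [ 0.7 -0.4  1. ] open 0.6 g 0.0
```

Request:
{"method": "apply_moves", "body": {
  "series": [
    [[0, 0, 2], [0, 0, 0]],
    [[0, 0, 2], [0, 0, 0]],
    [[0, 0, 1], [0, 0, 0]],
    [[0, 0, 0], [0, 0, 0]],
    [[0, 0, 0], [0, 0, 0]]
  ]
}}

```text
t: 42.82
tool_pos: [0.4612, 0.0303, 0.2216]
orientation: [-3.138, 0.139, 0.0]
force: [-0.1, 0.8, 0.6]
opening: 0.0003
gripper_force: 0.0
```

Request:
{"method": "apply_moves", "body": {
  "series": [
    [[0, 0, 1], [0, 0, 0]],
    [[0, 0, 1], [0, 0, 0]],
    [[0, 0, 0], [0, 0, 0]],
    [[0, 0, 0], [0, 0, 0]]
  ]
}}

```text
t: 43.15
tool_pos: [0.4615, 0.0303, 0.2204]
orientation: [3.139, -0.138, 0.001]
force: [-2.4, 0.3, 7.8]
opening: 0.0005
gripper_force: 3.7
```

Request:
{"method": "apply_moves", "body": {
  "series": [
    [[0, 0, 1], [0, 0, 0]],
    [[0, 0, 0], [0, 0, 0]],
    [[0, 0, 0], [0, 0, 0]]
  ]
}}

```text
t: 43.4
tool_pos: [0.4616, 0.0303, 0.2203]
orientation: [3.138, -0.138, 0.001]
force: [-8.3, 0.1, 19.5]
opening: 0.0009
gripper_force: 9.2
```

Request:
{"method": "apply_moves", "body": {
  "series": [
    [[0, 0, 0.5], [0, 0, 0]],
    [[0, 0, 0], [0, 0, 0]],
    [[0, 0, -6], [0, 0, 0]],
    [[20, 0, -2], [0, 0, 0]],
    [[26, 0, 0], [0, 0, 0]],
    [[0, 0, 0], [0, 0, 0]],
    [[0, 0, 4], [0, 0, 0]],
    [[0, 0, 4], [0, 0, 0]],
    [[0, 0, 2], [0, 0, 0]],
    [[0, 0, 0], [0, 0, 0]],
    [[0, 0, 0], [0, 0, 0]]
  ]
}}

```text
t: 44.32
tool_pos: [0.5062, 0.0263, 0.2164]
orientation: [3.138, -0.138, -0.001]
force: [-2.9, 0.3, 8.3]
opening: 0.0007
gripper_force: 4.1
```

Request:
{"method": "apply_moves", "body": {
  "series": [
    [[0, 0, 1], [0, 0, 0]],
    [[0, 0, 1], [0, 0, 0]],
    [[0, 0, 0], [0, 0, 0]],
    [[0, 0, 0], [0, 0, 0]]
  ]
}}

```text
t: 44.65
tool_pos: [0.5064, 0.0264, 0.2163]
orientation: [3.138, -0.138, -0.001]
force: [-12.7, -0.0, 27.6]
opening: 0.0004
gripper_force: 14.0
```

Request:
{"method": "apply_moves", "body": {
  "series": [
    [[0, 0, 1], [0, 0, 0]],
    [[0, 0, 0], [0, 0, 0]],
    [[0, 0, 0], [0, 0, 0]]
  ]
}}

```text
t: 44.9
tool_pos: [0.5064, 0.0264, 0.2162]
orientation: [3.138, -0.138, -0.002]
force: [-17.8, -0.1, 39.0]
opening: 0.0004
gripper_force: 19.1
```

Request:
{"method": "apply_moves", "body": {
  "series": [
    [[0, 0, -15], [0, 0, 0]],
    [[0, 0, -30], [0, 0, 0]],
    [[0, 0, -30], [0, 0, 0]],
    [[0, 30, 0], [0, 0, -0.1]],
    [[0, 36, 0], [0, 0, -0.1]],
    [[0, 36, 0], [0, 0, -0.1]],
    [[0, 36, 0], [0, 0, 0]],
    [[0, 36, 0], [0, 0, 0]],
    [[0, 20, 0], [0, 0, 0]],
    [[0, 0, 0], [0, 0, 0]],
    [[0, 0, 0], [0, 0, 0]],
    [[0, 0, 0], [0, 0, 0]]
  ],
  "claw": 0.6
}}

```text
t: 45.9
tool_pos: [0.5274, -0.1645, 0.2874]
orientation: [-3.123, -0.332, 0.002]
force: [1.0, -0.4, -0.0]
opening: 0.0556
gripper_force: 0.0
```

```bash
python3 -W ignore -c "
from h import *
find('scaler',(340,-340),(570,-180))
go(470.6,-245.3,260,.2122)"
```

```text
scaler [ 502.1 -225.6] [41.4 65.2] 68.83 180
t 45.95 shift now-axes [-72.8  67.3  27.5] | shift target-axes [-72.8  67.3  27.6] turn [-0.0011  0.0008  0.0003] F [ 0.3  0.1 -0.1] open 55.7 g 0.0
```

Request:
{"method": "apply_moves", "body": {
  "series": [
    [[-24, 22, 5], [0, 0, 0]],
    [[-24, 22, 10], [0, 0, 0]],
    [[-25, 23, 10], [0, 0, 0]],
    [[0, 0, 0], [0, 0, 0]],
    [[0, 0, 0], [0, 0, 0]],
    [[0, 0, 0], [0, 0, 0]]
  ]
}}

```text
t: 46.45
tool_pos: [0.4711, -0.2451, 0.2632]
orientation: [-3.123, -0.333, -0.001]
force: [0.9, 0.1, 0.3]
opening: 0.0553
gripper_force: 0.0
```

```bash
python3 -W ignore -c "
from h import *
go(470.6,-245.3,201,.2122)
im,d,c=cam('scene');cv2.imwrite('pics/p2.png',cv2.resize(im[140:260,210:370],(800,600)))"
```

```text
t 46.45 shift now-axes [-0.5  0.1 62.2] | shift target-axes [-0.5  0.1 62.2] turn [-0.0004 -0.0004 -0.    ] F [0.9 0.1 0.3] open 55.3 g 0.0
```

View pics/p2.png

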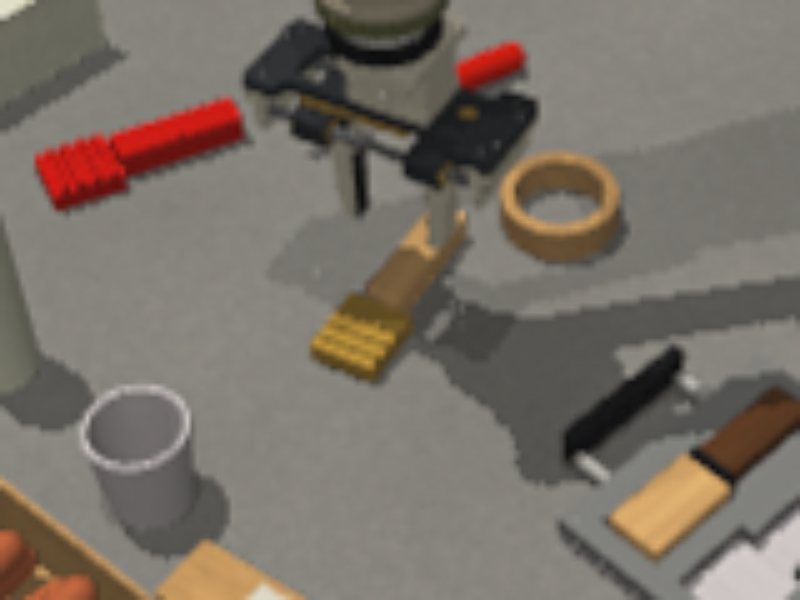

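The knife lies flat in its cutout at lower right. The scaler is between the open fingers, so I descend.

Request:
{"method": "apply_moves", "body": {
  "series": [
    [[0, 0, 15], [0, 0, 0]],
    [[0, 0, 15], [0, 0, 0]],
    [[0, 0, 15], [0, 0, 0]],
    [[0, 0, 10], [0, 0, 0]],
    [[0, 0, 6], [0, 0, 0]],
    [[0, 0, 0], [0, 0, 0]],
    [[0, 0, 0], [0, 0, 0]]
  ]
}}

```text
t: 47.08
tool_pos: [0.4712, -0.2458, 0.2023]
orientation: [-3.124, -0.333, -0.0]
force: [-0.2, 0.1, 0.3]
opening: 0.0558
gripper_force: 0.0
```

Request:
{"method": "apply_moves", "body": {
  "series": [
    [[0, 0, 0], [0, 0, 0]],
    [[0, 0, 0], [0, 0, 0]],
    [[0, 0, 0], [0, 0, 0]],
    [[0, 0, 0], [0, 0, 0]],
    [[0, 0, 0], [0, 0, 0]]
  ],
  "claw": 0
}}

```text
t: 47.5
tool_pos: [0.4711, -0.2466, 0.2027]
orientation: [3.123, 0.332, 0.002]
force: [0.1, -2.5, 2.6]
opening: 0.0296
gripper_force: 35.0
```

```bash
python3 -W ignore -c "
from h import *
go(470.6,-245.3,201,.2122)"
```

```text
t 47.5 shift now-axes [-0.2 -1.4  1.7] | shift target-axes [-0.2 -1.4  1.7] turn [ 0.0011 -0.0008 -0.0006] F [ 0.1 -2.5  2.6] open 29.6 g 35.0
```

Request:
{"method": "apply_moves", "body": {
  "series": [
    [[0, 0, -15], [0, 0, 0]],
    [[0, 0, -30], [0, 0, 0]],
    [[0, 0, -35], [0, 0, 0]],
    [[0, 0, -10], [0, 0, 0.1]],
    [[0, 0, 0], [0, 0, 0.1]],
    [[0, 0, 0], [0, 0, 0.1]],
    [[0, 0, 0], [0, 0, 0]],
    [[0, 0, 0], [0, 0, 0]],
    [[0, 0, 0], [0, 0, 0]]
  ]
}}

```text
t: 48.25
tool_pos: [0.4706, -0.2461, 0.2915]
orientation: [-3.138, 0.133, 0.001]
force: [-0.1, -0.3, -2.2]
opening: 0.0295
gripper_force: 35.0
```

```bash
python3 -W ignore -c "
from h import *
go(*cut(-60,0.5),250,YT)"
```

```text
t 48.25 shift now-axes [ -25.6 -343.9   41.7] | shift target-axes [ -27.1 -343.8   41.5] turn [-0.0006  0.001   0.004 ] F [-0.1 -0.3 -2.2] open 29.5 g 35.0
```

Request:
{"method": "apply_moves", "body": {
  "series": [
    [[-2, -22, 0], [0, 0, 0.004]],
    [[-3, -36, 0], [0, 0, 0]],
    [[-3, -38, 0], [0, 0, 0]],
    [[-3, -38, 0], [0, 0, 0]],
    [[-3, -38, 0], [0, 0, 0]],
    [[-3, -38, 0], [0, 0, 0]],
    [[-3, -38, 0], [0, 0, 0]],
    [[-3, -36, 0], [0, 0, 0]],
    [[-2, -30, 0], [0, 0, 0]],
    [[-1, -20, 0], [0, 0, 0]],
    [[-1, -10, 0], [0, 0, 0]],
    [[0, 0, 0], [0, 0, 0]]
  ]
}}

```text
t: 49.25
tool_pos: [0.4753, 0.1005, 0.2918]
orientation: [-3.138, 0.138, 0.001]
force: [0.5, -0.1, -2.9]
opening: 0.0295
gripper_force: 35.0
```

Request:
{"method": "apply_moves", "body": {
  "series": [
    [[0, 0, 12], [0, 0, 0]],
    [[0, 0, 15], [0, 0, 0]],
    [[0, 0, 10], [0, 0, 0]],
    [[0, 0, 0], [0, 0, 0]],
    [[0, 0, 0], [0, 0, 0]],
    [[0, 0, 0], [0, 0, 0]]
  ]
}}

```text
t: 49.75
tool_pos: [0.4758, 0.0982, 0.2552]
orientation: [3.138, -0.146, 0.0]
force: [0.1, -0.4, -1.5]
opening: 0.0293
gripper_force: 35.0
```

```bash
python3 -W ignore -c "
from h import *
go(*cut(-60,0.2),219,YT)"
```

```text
t 49.75 shift now-axes [-1.9 -0.5 36.2] | shift target-axes [-1.9 -0.5 36.2] turn [ 0.0001 -0.     -0.004 ] F [ 0.1 -0.4 -1.5] open 29.3 g 35.0
```

Request:
{"method": "apply_moves", "body": {
  "series": [
    [[-2, -1, 8], [0, 0, -0.004]],
    [[0, 0, 10], [0, 0, 0]],
    [[0, 0, 0], [0, 0, 0]],
    [[0, 0, 0], [0, 0, 0]],
    [[0, 0, 0], [0, 0, 0]]
  ]
}}

```text
t: 50.17
tool_pos: [0.4736, 0.1001, 0.2369]
orientation: [3.139, -0.138, -0.001]
force: [-0.2, -0.3, -2.5]
opening: 0.0295
gripper_force: 35.0
```

```bash
python3 -W ignore -c "
from h import *
go(*cut(-60,0.2),219,YT)"
```

```text
t 50.17 shift now-axes [ 0.5  1.2 17.9] | shift target-axes [ 0.5  1.2 17.9] turn [0.     0.0005 0.001 ] F [-0.2 -0.3 -2.5] open 29.5 g 35.0
```

Request:
{"method": "apply_moves", "body": {
  "series": [
    [[0, 0, 5], [0, 0, 0]],
    [[0, 0, 4], [0, 0, 0]],
    [[0, 0, 4], [0, 0, 0]],
    [[0, 0, 3], [0, 0, 0]],
    [[0, 0, 0], [0, 0, 0]],
    [[0, 0, 0], [0, 0, 0]]
  ]
}}

```text
t: 50.67
tool_pos: [0.4735, 0.1, 0.2207]
orientation: [3.138, -0.138, -0.001]
force: [-0.7, 0.3, -2.6]
opening: 0.0295
gripper_force: 35.0
```

```bash
python3 -W ignore -c "
from h import *
go(*cut(-60,0.2),219,YT)"
```

```text
t 50.67 shift now-axes [0.5 1.2 1.7] | shift target-axes [0.5 1.2 1.7] turn [0.0001 0.0007 0.0008] F [-0.7  0.3 -2.6] open 29.5 g 35.0
```

Request:
{"method": "apply_moves", "body": {
  "series": [
    [[0.3, 0.5, 2], [0, 0, 0]],
    [[0, 0, 2], [0, 0, 0]],
    [[0, 0, 1], [0, 0, 0]],
    [[0, 0, 0], [0, 0, 0]],
    [[0, 0, 0], [0, 0, 0]]
  ]
}}

```text
t: 51.08
tool_pos: [0.4741, 0.0995, 0.2163]
orientation: [-3.138, 0.139, -0.001]
force: [0.9, 0.1, 0.2]
opening: 0.0295
gripper_force: 35.0
```

Request:
{"method": "apply_moves", "body": {
  "series": [
    [[0, 0, 2], [0, 0, 0]],
    [[0, 0, 0], [0, 0, 0]],
    [[0, 0, 0], [0, 0, 0]]
  ]
}}

```text
t: 51.33
tool_pos: [0.4739, 0.0995, 0.214]
orientation: [-3.138, 0.139, -0.0]
force: [0.8, 0.8, 0.0]
opening: 0.03
gripper_force: 35.0
```

Request:
{"method": "apply_moves", "body": {
  "series": [
    [[0, 0, 1], [0, 0, 0]],
    [[0, 0, 0], [0, 0, 0]],
    [[0, 0, 0], [0, 0, 0]]
  ]
}}

```text
t: 51.58
tool_pos: [0.4739, 0.0995, 0.213]
orientation: [-3.138, 0.139, -0.0]
force: [1.4, -0.3, -0.5]
opening: 0.0297
gripper_force: 35.0
```

Request:
{"method": "apply_moves", "body": {
  "series": [
    [[0, 0, 0], [0, 0, 0]],
    [[0, 0, 0], [0, 0, 0]],
    [[0, 0, -15], [0, 0, 0]],
    [[0, 0, -15], [0, 0, 0]],
    [[0, 0, 0], [0, 0, 0]],
    [[0, 0, 0], [0, 0, 0]]
  ],
  "claw": 0.45
}}

```text
t: 52.08
tool_pos: [0.4744, 0.0995, 0.2437]
orientation: [-3.138, 0.138, -0.003]
force: [0.5, 0.4, -0.2]
opening: 0.0419
gripper_force: 0.0
```

Request:
{"method": "apply_moves", "body": {
  "series": [
    [[0, 0, 0], [0, 0, 0]],
    [[0, 0, 0], [0, 0, 0]],
    [[0, 0, 0], [0, 0, 0]],
    [[0, 0, 5], [0, 0, 0]],
    [[0, 0, 5], [0, 0, 0]],
    [[0, 0, 4], [0, 0, 0]],
    [[0, 0, 2], [0, 0, 0]],
    [[0, 0, 1], [0, 0, 0]],
    [[0, 0, 1], [0, 0, 0]],
    [[0, 0, 0], [0, 0, 0]],
    [[0, 0, 0], [0, 0, 0]]
  ],
  "claw": 0
}}

```text
t: 53.0
tool_pos: [0.474, 0.0995, 0.2252]
orientation: [-3.138, 0.138, -0.0]
force: [0.3, 0.3, -0.9]
opening: 0.0002
gripper_force: 0.0
```

Request:
{"method": "apply_moves", "body": {
  "series": [
    [[0, 0, 1], [0, 0, 0]],
    [[0, 0, 1], [0, 0, 0]],
    [[0, 0, 1], [0, 0, 0]],
    [[0, 0, 0], [0, 0, 0]],
    [[0, 0, 0], [0, 0, 0]]
  ]
}}

```text
t: 53.42
tool_pos: [0.4739, 0.0995, 0.222]
orientation: [-3.139, 0.138, 0.0]
force: [0.0, -0.2, 0.6]
opening: 0.0008
gripper_force: 0.0
```

Request:
{"method": "apply_moves", "body": {
  "series": [
    [[0, 0, 1], [0, 0, 0]],
    [[0, 0, 1], [0, 0, 0]],
    [[0, 0, 0], [0, 0, 0]],
    [[0, 0, 0], [0, 0, 0]]
  ]
}}

```text
t: 53.75
tool_pos: [0.474, 0.0995, 0.2204]
orientation: [-3.138, 0.138, -0.0]
force: [-2.4, 0.3, 5.2]
opening: 0.0004
gripper_force: 2.5
```

Request:
{"method": "apply_moves", "body": {
  "series": [
    [[0, 0, 1], [0, 0, 0]],
    [[0, 0, 0], [0, 0, 0]],
    [[0, 0, 0], [0, 0, 0]]
  ]
}}

```text
t: 54.0
tool_pos: [0.4741, 0.0995, 0.2203]
orientation: [3.138, -0.138, -0.0]
force: [-8.2, -1.1, 16.2]
opening: 0.0008
gripper_force: 7.9
```

Request:
{"method": "apply_moves", "body": {
  "series": [
    [[0, 0, 1], [0, 0, 0]],
    [[0, 0, 0], [0, 0, 0]],
    [[0, 0, 0], [0, 0, 0]]
  ]
}}

```text
t: 54.25
tool_pos: [0.4742, 0.0995, 0.2203]
orientation: [3.138, -0.138, -0.0]
force: [-13.1, -2.0, 26.3]
opening: 0.0003
gripper_force: 13.2
```

Request:
{"method": "apply_moves", "body": {
  "series": [
    [[0, 0, -8], [0, 0, 0]],
    [[20, 0, 0], [0, 0, 0]],
    [[25, 0, 0], [0, 0, 0]],
    [[0, 0, 0], [0, 0, 0]],
    [[0, 0, 5], [0, 0, 0]],
    [[0, 0, 5], [0, 0, 0]],
    [[0, 0, 3], [0, 0, 0]],
    [[0, 0, 2], [0, 0, 0]],
    [[0, 0, 0], [0, 0, 0]],
    [[0, 0, 0], [0, 0, 0]]
  ]
}}

```text
t: 55.08
tool_pos: [0.5178, 0.0956, 0.2123]
orientation: [3.138, -0.138, -0.003]
force: [-12.2, -2.5, 21.6]
opening: 0.0005
gripper_force: 10.6
```

Request:
{"method": "apply_moves", "body": {
  "series": [
    [[0, 0, 1], [0, 0, 0]],
    [[0, 0, 1], [0, 0, 0]],
    [[0, 0, 0], [0, 0, 0]],
    [[0, 0, 0], [0, 0, 0]]
  ]
}}

```text
t: 55.42
tool_pos: [0.5179, 0.0956, 0.2122]
orientation: [3.138, -0.138, -0.003]
force: [-21.2, -3.3, 40.4]
opening: 0.0007
gripper_force: 20.2
```

Request:
{"method": "apply_moves", "body": {
  "series": [
    [[0, 0, -10], [0, 0, 0]],
    [[0, 0, -10], [0, 0, 0]],
    [[-35, 0, 0], [0, 0, 0]],
    [[-35, 0, 0], [0, 0, 0]],
    [[-35, 0, 0], [0, 0, 0]],
    [[0, 0, 0], [0, 0, 0]],
    [[0, 0, 5], [0, 0, 0]],
    [[0, 0, 3], [0, 0, 0]],
    [[0, 0, 0], [0, 0, 0]],
    [[0, 0, 0], [0, 0, 0]]
  ]
}}

```text
t: 56.25
tool_pos: [0.415, 0.1047, 0.2211]
orientation: [-3.138, 0.139, -0.0]
force: [-0.3, -0.7, 0.3]
opening: 0.0003
gripper_force: 0.0
```

Request:
{"method": "apply_moves", "body": {
  "series": [
    [[0, 0, 2], [0, 0, 0]],
    [[0, 0, 2], [0, 0, 0]],
    [[0, 0, 1], [0, 0, 0]],
    [[0, 0, 0], [0, 0, 0]],
    [[0, 0, 0], [0, 0, 0]]
  ]
}}

```text
t: 56.67
tool_pos: [0.4156, 0.1048, 0.2201]
orientation: [3.138, -0.138, -0.0]
force: [-21.9, -4.4, 48.0]
opening: 0.0005
gripper_force: 24.0
```

Request:
{"method": "apply_moves", "body": {
  "series": [
    [[0, 0, -20], [0, 0, 0]],
    [[0, 0, -38], [0, 0, 0]],
    [[0, 0, -40], [0, 0, 0]],
    [[0, 0, -40], [0, 0, 0]],
    [[0, 0, -40], [0, 0, 0]],
    [[0, 0, -20], [0, 0, 0]],
    [[0, 0, 0], [0, 0, 0]],
    [[0, 0, 0], [0, 0, 0]],
    [[0, 0, 0], [0, 0, 0]]
  ],
  "claw": 0.36
}}

```text
t: 57.42
tool_pos: [0.4143, 0.1047, 0.413]
orientation: [3.138, -0.139, -0.002]
force: [0.5, 0.1, -1.0]
opening: 0.0334
gripper_force: 0.0
```

```bash
python3 -W ignore -c "
from h import *
go(*cl(49.1,7.5),400,CY)
knob(.1955)
im,d,c=cam('scene');cv2.imwrite('pics/p3.png',cv2.resize(im[190:310,290:450],(800,600)))
W=pts(d,c); x=W[...,:2]*1000; Z=W[...,2]*1000
for n,y in(('knife',-130),('scaler',-60)):
    for g in(-65,-40,-15,35,50,65):
        p=cut(y,g); m=np.hypot(x[...,0]-p[0],x[...,1]-p[1])<7; print(n,g,m.sum(),np.median(Z[m]).round(1),end='; ')
    print()
"
```

```text
t 57.42 shift now-axes [ 109.2 -207.2   12.7] | shift target-axes [ 110.3 -206.6   13. ] turn [ 0.0003  0.0015 -0.0054] F [ 0.5  0.1 -1. ] open 33.4 g 0.0
top [539.5 300.8 195.5] clamp [47.3  6.7] r 47.8 crank mod 6.142
scene [542.5 302.4 195. ] clamp [50.2  8.6] r 50.9 crank mod 6.114
knife -65 31 351.6; knife -40 26 335.1; knife -15 13 34.1; knife 35 11 29.2; knife 50 10 29.2; knife 65 12 29.0; 
scaler -65 23 646.8; scaler -40 106 370.5; scaler -15 344 543.3; scaler 35 13 27.1; scaler 50 11 27.0; scaler 65 13 27.5;
```

View pics/p3.png

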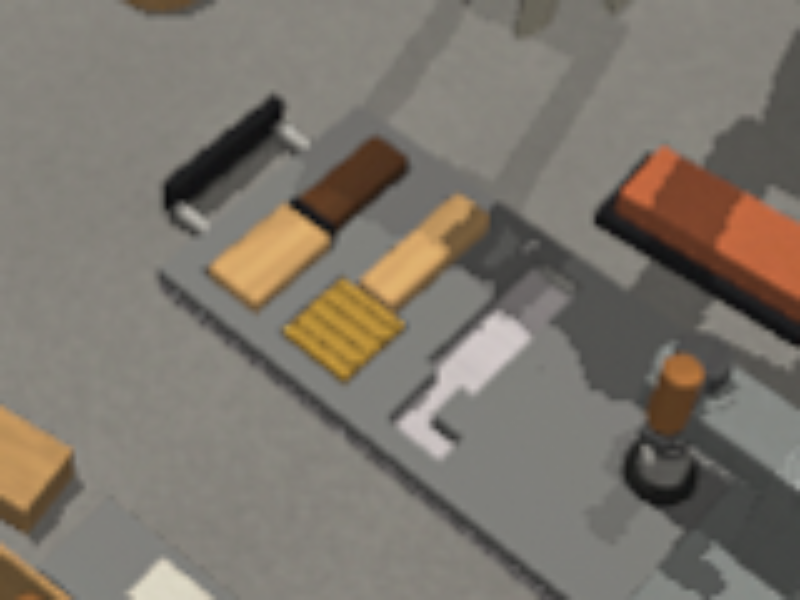

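Both tools lie level in their cutouts and the hook cutout stays empty. Now to the knob to wind the clamp back.

Request:
{"method": "apply_moves", "body": {
  "series": [
    [[17, -32, 0], [0, 0, -0.005]],
    [[17, -32, 0], [0, 0, 0]],
    [[17, -32, 0], [0, 0, 0]],
    [[17, -32, 0], [0, 0, 0]],
    [[17, -32, 0], [0, 0, 0]],
    [[15, -28, 0], [0, 0, 0]],
    [[10, -19, 0], [0, 0, 0]],
    [[0, 0, 0], [0, 0, 0]],
    [[0, 0, 0], [0, 0, 0]],
    [[0, 0, 0], [0, 0, 0]]
  ]
}}

```text
t: 58.4
tool_pos: [0.5408, 0.3014, 0.4127]
orientation: [3.137, -0.13, -0.003]
force: [0.0, -0.6, 0.5]
opening: 0.0336
gripper_force: 0.0
```

```bash
python3 -W ignore -c "
from h import *
go(*cl(49.1,7.5),343.3,CY)"
```

```text
t 58.4 shift now-axes [ 0.7 -0.1 69.4] | shift target-axes [ 0.6 -0.  69.4] turn [ 0.0015  0.0021 -0.0001] F [ 0.  -0.6  0.5] open 33.6 g 0.0
```

Request:
{"method": "apply_moves", "body": {
  "series": [
    [[0.5, 0, 15], [0, 0, 0]],
    [[0, 0, 15], [0, 0, 0]],
    [[0, 0, 12], [0, 0, 0]],
    [[0, 0, 10], [0, 0, 0]],
    [[0, 0, 10], [0, 0, 0]],
    [[0, 0, 7], [0, 0, 0]],
    [[0, 0, 0], [0, 0, 0]],
    [[0, 0, 0], [0, 0, 0]]
  ]
}}

```text
t: 59.07
tool_pos: [0.5415, 0.3017, 0.3449]
orientation: [3.139, -0.131, -0.001]
force: [-0.1, 0.1, -0.4]
opening: 0.0333
gripper_force: 0.0
```

Request:
{"method": "apply_moves", "body": {
  "series": [
    [[0, 0, 0], [0, 0, 0]],
    [[0, 0, 0], [0, 0, 0]],
    [[0, 0, 0], [0, 0, 0]],
    [[0, 0, 0], [0, 0, 0]]
  ],
  "claw": 0,
  "newtons": 45
}}

```text
t: 59.4
tool_pos: [0.5419, 0.3018, 0.3461]
orientation: [-3.138, 0.131, -0.002]
force: [-0.7, -0.9, 3.2]
opening: 0.0216
gripper_force: 45.0
```

```bash
python3 -W ignore -c "
from h import *
go(*cl(49.1,7.5),343.3,CY)"
```

```text
t 59.4 shift now-axes [-0.5  0.5  2.8] | shift target-axes [-0.5  0.5  2.8] turn [-0.0006 -0.0014 -0.0002] F [-0.7 -0.9  3.2] open 21.6 g 45.0
```

Gripped. Now the same path backwards.

Request:
{"method": "apply_moves", "body": {
  "series": [
    [[-2.1, -8.5, -0.4], [0, 0, 0]],
    [[-3.5, -8, -0.4], [0, 0, 0]],
    [[-4.8, -7.2, -0.5], [0, 0, 0]],
    [[-6, -6.3, -0.4], [0, 0, 0]],
    [[-7, -5.2, -0.5], [0, 0, 0]],
    [[-7.8, -3.8, -0.4], [0, 0, 0]],
    [[-8.4, -2.4, -0.5], [0, 0, 0]],
    [[-8.7, -0.9, -0.4], [0, 0, 0]],
    [[-8.7, 0.6, -0.5], [0, 0, 0]],
    [[-8.5, 2.1, -0.4], [0, 0, 0]],
    [[-8, 3.5, -0.5], [0, 0, 0]],
    [[-7.2, 4.8, -0.4], [0, 0, 0]]
  ]
}}

```text
t: 60.4
tool_pos: [0.464, 0.3402, 0.3513]
orientation: [-3.138, 0.13, -0.005]
force: [7.1, -3.1, 1.9]
opening: 0.0212
gripper_force: 45.0
```

Request:
{"method": "apply_moves", "body": {
  "series": [
    [[-6.3, 6, -0.4], [0, 0, 0]],
    [[-5.2, 7, -0.4], [0, 0, 0]],
    [[-3.8, 7.8, -0.5], [0, 0, 0]],
    [[-2.4, 8.4, -0.4], [0, 0, 0]],
    [[-0.9, 8.7, -0.5], [0, 0, 0]],
    [[0.6, 8.7, -0.4], [0, 0, 0]],
    [[2.1, 8.5, -0.5], [0, 0, 0]],
    [[3.5, 8, -0.4], [0, 0, 0]],
    [[4.8, 7.2, -0.5], [0, 0, 0]],
    [[6, 6.3, -0.4], [0, 0, 0]],
    [[7, 5.2, -0.5], [0, 0, 0]],
    [[7.8, 3.8, -0.4], [0, 0, 0]]
  ]
}}

```text
t: 61.4
tool_pos: [0.4698, 0.2534, 0.3565]
orientation: [-3.138, 0.13, 0.001]
force: [-3.5, 3.8, 7.3]
opening: 0.0217
gripper_force: 45.0
```

Request:
{"method": "apply_moves", "body": {
  "series": [
    [[8.4, 2.4, -0.4], [0, 0, 0]],
    [[8.7, 0.9, -0.4], [0, 0, 0]],
    [[8.7, -0.6, -0.5], [0, 0, 0]],
    [[8.5, -2.1, -0.4], [0, 0, 0]],
    [[8, -3.5, -0.5], [0, 0, 0]],
    [[7.2, -4.8, -0.4], [0, 0, 0]],
    [[6.3, -6, -0.5], [0, 0, 0]],
    [[5.2, -7, -0.4], [0, 0, 0]],
    [[3.8, -7.8, -0.5], [0, 0, 0]],
    [[2.4, -8.4, -0.4], [0, 0, 0]],
    [[0.9, -8.7, -0.5], [0, 0, 0]],
    [[-0.6, -8.7, -0.4], [0, 0, 0]]
  ]
}}

```text
t: 62.4
tool_pos: [0.5423, 0.3013, 0.3618]
orientation: [3.137, -0.132, 0.001]
force: [-1.7, -4.8, 8.8]
opening: 0.0214
gripper_force: 45.0
```

```bash
python3 -W ignore -c "
from h import *
kk(18.71-2*np.pi)"
```

```text
t 62.4 clamp [50.   7.5] want [48.3  7.3] r 51.1 ang crank mod 6.145 z 361.8 want 359.2 F [-1.7 -4.8  8.8] open 21.4 45.0
```

Request:
{"method": "apply_moves", "body": {
  "series": [
    [[-2.1, -8.5, -0.4], [0, 0, 0]],
    [[-3.5, -8, -0.4], [0, 0, 0]],
    [[-4.8, -7.2, -0.5], [0, 0, 0]],
    [[-6, -6.3, -0.4], [0, 0, 0]],
    [[-7, -5.2, -0.5], [0, 0, 0]],
    [[-7.8, -3.8, -0.4], [0, 0, 0]],
    [[-8.4, -2.4, -0.5], [0, 0, 0]],
    [[-8.7, -0.9, -0.4], [0, 0, 0]],
    [[-8.7, 0.6, -0.5], [0, 0, 0]],
    [[-8.5, 2.1, -0.4], [0, 0, 0]],
    [[-8, 3.5, -0.5], [0, 0, 0]],
    [[-7.2, 4.8, -0.4], [0, 0, 0]]
  ]
}}

```text
t: 63.4
tool_pos: [0.4638, 0.3398, 0.3672]
orientation: [-3.138, 0.13, -0.004]
force: [6.1, -0.2, 5.8]
opening: 0.0218
gripper_force: 45.0
```

Request:
{"method": "apply_moves", "body": {
  "series": [
    [[-6.3, 6, -0.4], [0, 0, 0]],
    [[-5.2, 7, -0.4], [0, 0, 0]],
    [[-3.8, 7.8, -0.5], [0, 0, 0]],
    [[-2.4, 8.4, -0.4], [0, 0, 0]],
    [[-0.9, 8.7, -0.5], [0, 0, 0]],
    [[0.6, 8.7, -0.4], [0, 0, 0]],
    [[2.1, 8.5, -0.5], [0, 0, 0]],
    [[3.5, 8, -0.4], [0, 0, 0]],
    [[4.8, 7.2, -0.5], [0, 0, 0]],
    [[6, 6.3, -0.4], [0, 0, 0]],
    [[7, 5.2, -0.5], [0, 0, 0]],
    [[7.8, 3.8, -0.4], [0, 0, 0]]
  ]
}}

```text
t: 64.4
tool_pos: [0.4694, 0.2535, 0.3724]
orientation: [-3.137, 0.13, 0.001]
force: [-3.6, 4.0, 9.2]
opening: 0.0214
gripper_force: 45.0
```

Request:
{"method": "apply_moves", "body": {
  "series": [
    [[8.4, 2.4, -0.4], [0, 0, 0]],
    [[8.7, 0.9, -0.4], [0, 0, 0]],
    [[8.7, -0.6, -0.5], [0, 0, 0]],
    [[8.5, -2.1, -0.4], [0, 0, 0]],
    [[8, -3.5, -0.5], [0, 0, 0]],
    [[7.2, -4.8, -0.4], [0, 0, 0]],
    [[6.3, -6, -0.5], [0, 0, 0]],
    [[5.2, -7, -0.4], [0, 0, 0]],
    [[3.8, -7.8, -0.5], [0, 0, 0]],
    [[2.4, -8.4, -0.4], [0, 0, 0]],
    [[0.9, -8.7, -0.5], [0, 0, 0]],
    [[-0.6, -8.7, -0.4], [0, 0, 0]]
  ]
}}

```text
t: 65.4
tool_pos: [0.5421, 0.3012, 0.3778]
orientation: [3.137, -0.132, 0.002]
force: [0.5, -4.8, 8.8]
opening: 0.0215
gripper_force: 45.0
```

Request:
{"method": "apply_moves", "body": {
  "series": [
    [[0, 0, 0], [0, 0, 0]],
    [[0, 0, 0], [0, 0, 0]],
    [[0, 0, 0], [0, 0, 0]],
    [[0, 0, -12], [0, 0, 0]],
    [[0, 0, -20], [0, 0, 0]],
    [[0, 0, -30], [0, 0, 0]],
    [[0, 10, -15], [0, 0, 0]],
    [[0, 35, 0], [0, 0, 0]],
    [[0, 38, 0], [0, 0, 0]],
    [[0, 38, 0], [0, 0, 0]],
    [[0, 38, 0], [0, 0, 0]],
    [[0, 38, 0], [0, 0, 0]]
  ],
  "claw": 0.36
}}

```text
t: 66.4
tool_pos: [0.5245, 0.1037, 0.4546]
orientation: [-3.139, 0.13, -0.0]
force: [0.5, 0.0, -0.4]
opening: 0.0333
gripper_force: 0.0
```

Request:
{"method": "apply_moves", "body": {
  "series": [
    [[0, 38, 0], [0, 0, 0]],
    [[0, 38, 0], [0, 0, 0]],
    [[0, 38, 0], [0, 0, 0]],
    [[0, 38, 0], [0, 0, 0]],
    [[0, 38, 0], [0, 0, 0]],
    [[0, 38, 0], [0, 0, 0]],
    [[0, 20, 0], [0, 0, 0]],
    [[0, 0, 0], [0, 0, 0]],
    [[0, 0, 0], [0, 0, 0]],
    [[0, 0, 0], [0, 0, 0]]
  ]
}}

```text
t: 67.23
tool_pos: [0.5045, -0.1412, 0.4542]
orientation: [-3.138, 0.131, -0.0]
force: [0.4, 0.3, -0.3]
opening: 0.0332
gripper_force: 0.0
```

```bash
python3 -W ignore -c "
from h import *
knob(.2275); block(); tray()
im,d,c=cam('scene'); W=pts(d,c)
for zt in (.219,.223,.227,.231,.235):
    m=(abs(W[...,0]-.54)<.015)&(abs(W[...,1]-.301)<.015)&(W[...,2]>zt);print(zt,m.sum(),end=' ')
im,d,c=cam('top');cv2.imwrite('pics/end.png',im)
print(robot.read_state()['t'])"
```

```text
top [539.3 301.6 227.5] clamp [47.   7.5] r 47.6 crank mod 6.125
scene [542.6 303.7 227.3] clamp [50.2  9.9] r 51.2 crank mod 6.088
blk 1 1.19 98.7
blk -1 -0.03 -98.6
face slope -1.02 y 28.8
side 1 slope deg 0.52 x at y=-100 98.6 23
side -1 slope deg 0.25 x at y=-100 -100.5 23
0.219 54 0.223 50 0.227 20 0.231 0 0.235 0 67.5333
```

View pics/end.png

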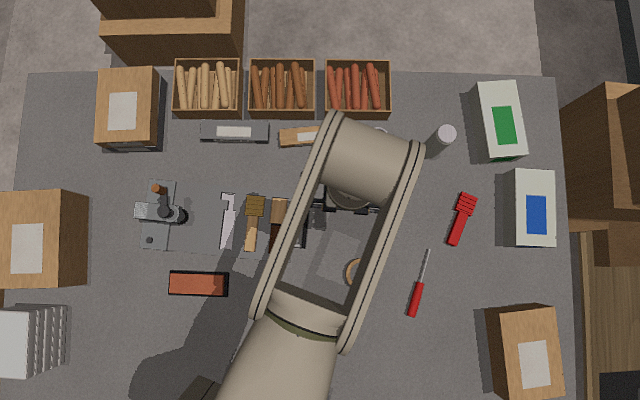

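The final view shows the knob at (156,188), with its top 227 mm up, so the pad is about 24 mm clear. The tray is unmoved and both tools are seated at (253,222) and (278,222).

```bash
python3 -c "
from plant import robot
print(robot.close_job())"
```

```text
the job is handed in; nothing more can be done
None
```

The job is handed in, verdict not shown: the tray sits square against the stop, the scaler and knife are pressed home and level (the hook was absent), and the clamp is wound back to about 24 mm clear of the tray, at about 67 s.

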